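# Bottle the cut-off slugs

### The job

First lift the catch pan out of the cut-off unit's bay by its swinging bail, without spilling, and stand it on the open bench top, letting go of it. Then move the funnel from its holder into the narrow canister, seated upright on the rim. Finally take the pan by its black handle, tip all five slugs through the funnel into the canister, and stand the empty pan back on the bench, leaving the funnel in the canister, the canister standing upright and the other things on the bench undisturbed.

Things in the scene. Friction and masses are not known exactly. Their poses are not given: they have to be found in the camera images.
- bay: Fixed catch bay of a cut-off unit (moves between episodes): steel plate 300 x 130 mm, 12 mm thick. Origin on the table below the middle of the pan's place, z up, +x to the open end, where the pan's lip points; aluminium machine block, 130 mm tall (lever 180), from x -140 to -235 mm. At the start the pan stands on the plate, its origin over the bay's within 5 mm, its axes within 0.03 rad.
- bay_cheeks (a point): Middle between the bay's two aluminium cheeks, level with their tops, 78 mm above the table, at bay (-102, 0, 78) mm. They run from bay x -65 to -140 mm, 34 mm apart, with the pan's handle between them, open above: the fingers cannot straddle the handle here.
- pan: Loose sheet-steel catch pan with the five slugs in it, 0.26 kg. Origin under the tray, z up, +x to its open lip. Tray 45 mm high, x -50 to 62 mm, 92 mm wide, narrowing from x 0 to 76 mm at the lip; 3 mm floor, flat to x 12 mm, then rising 12 mm to the lip; no front wall. Black handle behind; two ears, 68 mm high, carry a swinging bail.
- pan_lip (a point): Middle of the pan's pouring lip, at pan (62, 0, 15) mm. Slugs slide out when the pan is tipped lip-down by 1.1 rad or more; rock it if they bridge.
- handle: The pan's black handle, rigid with the tray: a level bar along pan x, from pan x -50 to -125 mm, 14 mm wide (pan y), 22 mm high (pan z 19 to 41 mm). Origin in its middle, at pan (-88, 0, 30) mm, axes those of the pan.
- bail: The pan's swinging bail: round steel bar 10 mm thick. Origin on its pivot axis at pan (-22, 0, 60) mm, z along its legs (up when upright), y = pan y, turns about y by up to 1 rad either way. Light friction (0.006 N m): it stays where left, and the pan hangs from it nearly level and swings, so the pan cannot be tipped by it.
- bail_grip (a point): Middle of the bail's crossbar, which runs along pan y, 106 mm long: at bail (0, 0, 45) mm, 105 mm above the pan's underside when upright.
- canister: Loose narrow aluminium canister, open-topped, 100 mm high, 69 mm outside and 62 mm inside diameter, inner floor 6 mm up, 0.45 kg. Origin at the centre of its underside, z up.
- holder: Fixed short black funnel holder (moves between episodes; it and the canister may change places): 100 mm square foot, round cup 69 mm outside and 62 mm inside diameter, 45 mm high, in which the funnel stands at the start. Origin under its centre.
- funnel: Loose wide grey plastic funnel, 84 mm high, 0.1 kg. Origin at the centre of the stem's lower end, z up. Stem 54 mm outside, 49 mm inside diameter. Four lugs, undersides at z 30 mm, 40 mm out from the axis, stop on a rim: origin 15 mm above the table in the holder, 70 mm above the canister's underside when seated there. Cone opens to 124 mm diameter at the top. Grip ear on its -x side.
- funnel_ear (a point): Grip point on the funnel's ear, at funnel (-78, 0, 68) mm. The ear is an upright plate 12 mm thick (funnel y), x -58 to -92 mm, z 52 to 84 mm. Axes those of the funnel.
- funnel_mouth (a point): Centre of the funnel's mouth, at funnel (0, 0, 84) mm.
- slug1_center (a point): Centre of a loose aluminium cut-off slug, a cylinder 17 mm in diameter and 17 mm long, 14 g.
- slug2_center (a point): Centre of a loose aluminium cut-off slug, a cylinder 17 mm in diameter and 17 mm long, 14 g.
- slug3_center (a point): Centre of a loose aluminium cut-off slug, a cylinder 17 mm in diameter and 17 mm long, 14 g.
- slug4_center (a point): Centre of a loose aluminium cut-off slug, a cylinder 17 mm in diameter and 17 mm long, 14 g.
- slug5_center (a point): Centre of a loose aluminium cut-off slug, a cylinder 17 mm in diameter and 17 mm long, 14 g.
- oil: Bystander: white oil bottle, 54 mm diameter, 150 mm tall. Origin under it.
- wrench: Bystander: steel wrench lying flat, 180 mm long along its x. Origin about its middle.
- brush: Bystander: brush lying flat, 170 mm long along its x. Origin about its middle.
- vblock: Bystander: dark steel block 60 x 45 x 40 mm. Origin under it.
- tin: Bystander: steel tin, 68 mm diameter, 80 mm tall. Origin under it.
- bar: Bystander: square steel bar lying flat, 24 x 24 mm, 160 mm long along its x. Origin under its middle.
There are look-alikes about, which are no part of the job. Leave any red look-alike of the funnel alone. Leave any turquoise look-alike of the canister alone.

How it is judged:
By the outcome, as a careful person would: the job done as asked, in the order asked, and still so for the second after the job is handed in, with the robot touching nothing.
It also fails if it takes over 72 s, if anything falls off the work surface, if the arm or the gripper's body presses on something with over 40 N, if the wrist force passes 120 N, or if a joint passes its speed limit or range.

### The arm

A 7-joint arm with a two-finger parallel gripper is mounted at the origin on the work surface. World frame = base frame: x ahead of the robot, y to its left, z up, the work surface at z = 0. Lengths are in m, angles in rad, forces in N, time in s.
With the tool pointing down it reaches from about 0.425 to 0.875 m from the base axis. Payload 4.7 kg.
Tool frame: the origin (TCP) lies on the centre line of the jaws, within the pads' length; the fingertips stand 14 mm ahead of it and the grasp point (between the pads) lies 5 mm behind it; z points along the fingers, y is the line along which they close (so a half turn about z gives the same grasp; the last joint's range is limited). The gripper opens to 87 mm and grips with 3 to 60 N. Pads are 19 mm wide; open, the fingers measure 117 mm over their backs; the gripper's body (75 mm by 190 mm) begins 51 mm behind the grasp point.
Start: joints at [1.285, 0.321, -0.07, 1.45, 0.023, 1.371, -0.057], TCP at [0.192, -0.621, 0.237] pointing down, gripper open.
Joint ranges: [-2.86, 2.86], [-0.3, 2.09], [-1.38, 1.24], [0.06, 2.45], [-1.56, 4.7], [0.09, 2.05], [-2.69, 2.69]. Speed limits (rad/s): [2.57, 2.57, 3.14, 3.14, 3.14, 3.14, 3.14].

### API

Orientations are given as a rotation vector (axis times angle).
In Python, from bench import ctrl gives the robot as it stands.
- The arm moves only by the tool send_rows, never from a script. Its argument "steps" is a list of rows, each an object of numbers: "tx", "ty", "tz": the shift along the tool's x, y, z in units of 60 mm (1.0 is 60 mm); "turn": the turn about the tool's z in units of 8 degrees (1.0 is 8 degrees); "grip": the opening, from 0 (shut) to 1 (fully open). A call has 1 to 12 rows; each row shifts and turns the commanded pose from where the row before left it, along the tool's axes as they then stand; what a row does not reach is not made up. A row lasts 1/8 s, in which the tool goes at most 62.5 mm and 10.7 degrees, less where a joint would pass 70% of its speed; a pose out of reach is approached as far as the arm can. A call is refused whole if a number of a shift passes 1 or a number of a turn 1, either way. A call with a gripper value outside its range is refused whole. The fingers move at their own pace and stop on an object; "newtons" is the grip in N (left out, the last holds). Time passes only in rows, so rows that do not move let the fingers close. It gives the time, the measured TCP pose, the force, the opening and the grip force at its end, in the units of the state.
- ctrl.get_state(): the state, without advancing time (a new reading comes with each control period).
- ctrl.get_image(name): name is "scene" or "top" or "wrist"; returns a dict with "pixels" (400x640x3 uint8, red, green, blue), "K" (3x3 intrinsics, pixels), "cam_to_world" (4x4, takes a point from camera to world coordinates); the wrist camera has in their place "T_tool_cam" (4x4, takes a point from camera to tool coordinates, whose origin is the TCP and whose axes are the flange's). Camera axes: x right, y down, z forward; pixel columns grow to the right and rows downward; lengths in m; the calibration is good to about 2 mm. A picture is of the moment at which its call begins: read the wrist's pose just before it. There is no depth.
- ctrl.close_job(): hands the job in; it is judged then, once.
The state is a dict: "time": time; "joint_positions": joint angles; "qd": joint speeds; "joint_torque": joint torques, N m; "position": TCP position; "tool_rot": TCP orientation; "ft_force": force on the tool from outside, world axes, zero at the start; "torque": the same for the moment, N m; "grip_width": opening from 0.0 (shut) to 1.0 (fully open); "grip_force": force on a finger pad.
Only numpy, scipy, OpenCV 4.12 (cv2) and the standard library are available. Lean on these libraries where they do the work, as an engineer would, in place of code of your own. Each camera call takes 0.05 s, during which the arm holds its last target. There are 200 camera calls.

## Working session

There is one attempt and no reset: what is moved stays moved. The work goes in short steps, Python scripts to look and compute and a tool call to move; the robot and the scene stay as the last step left them, time stands still between calls to the robot, and variables do not carry over. Pictures are saved under pics/ and viewed, at most 10 in all, crops included, and the job is handed in when it is done.

Besides the shell and the picture viewer there is one more tool, called after "Request:" by a JSON object that holds its "fn" and its "kwargs". send_rows: Moves the arm, as the interface text tells. Its arguments: {"type":"object","properties":{"steps":{"type":"array"},"newtons":{"type":"number"}},"required":["steps"]}

```bash
ls; mkdir -p pics
python3 - <<'E'
from bench import ctrl
import cv2,numpy as np,pickle
s=ctrl.get_state();print(s)
d={}
for n in("scene","top"):
    i=ctrl.get_image(n);d[n]=i;cv2.imwrite(f"pics/{n}0.png",cv2.cvtColor(i["pixels"],cv2.COLOR_RGB2BGR));print(n,i["K"],i["cam_to_world"])
pickle.dump(d,open("d0.pkl","wb"))
w=ctrl.get_image("wrist");print(w["K"],w["T_tool_cam"])
E
```

```text
pics
{'time': 0.0, 'joint_positions': array([ 1.285111  ,  0.32183246, -0.07009109,  1.45166957,  0.02261927,
        1.37075976, -0.05691014]), 'qd': array([ 3.34678961e-04, -1.30905244e-05, -7.11553590e-04,  8.84403586e-04,
       -8.41707468e-04,  2.16870420e-03,  2.17545539e-04]), 'joint_torque': array([ 7.62102663e-04, -4.91290712e+01, -4.03326424e-01, -3.12525952e+01,
       -6.39219303e-02,  4.37965686e-02,  1.68632951e-04]), 'position': array([ 0.19175512, -0.6205355 ,  0.2354581 ]), 'tool_rot': array([-3.10453919e+00, -4.68912305e-01,  6.15575609e-04]), 'ft_force': array([ 0.58770739, -0.08140227,  0.1974495 ]), 'torque': array([-0.00771496, -0.07659442,  0.05320726]), 'grip_force': 0.0, 'grip_width': 1.0023088339219384}
scene [[463.72297008   0.         321.84601887]
 [  0.         463.72297008 206.26738784]
 [  0.           0.           1.        ]] [[ 0.78607656  0.34477009 -0.513047    1.16058041]
 [ 0.61768147 -0.46971057  0.63074684 -0.80376293]
 [-0.02352095 -0.81271494 -0.58218657  0.823577  ]
 [ 0.          0.          0.          1.        ]]
top [[471.18852879   0.         317.14263387]
 [  0.         471.18852879 201.55819595]
 [  0.           0.           1.        ]] [[-0.01747631 -0.9969351   0.07625601  0.40033913]
 [-0.99982041  0.01686585 -0.00864208  0.01149409]
 [ 0.00732947 -0.07639334 -0.99705082  1.49242517]
 [ 0.          0.          0.          1.        ]]
[[306.64203317   0.         316.72743967]
 [  0.         306.64203317 195.77545388]
 [  0.           0.           1.        ]] [[ 8.16093890e-04 -9.63538619e-01 -2.67568054e-01  7.29970679e-02]
 [ 9.99999651e-01  8.34874506e-04  4.35768626e-05  5.14121368e-04]
 [ 1.81397757e-04 -2.67567996e-01  9.63538964e-01 -1.49255212e-01]
 [ 0.00000000e+00  0.00000000e+00  0.00000000e+00  1.00000000e+00]]
```

View pics/top0.png

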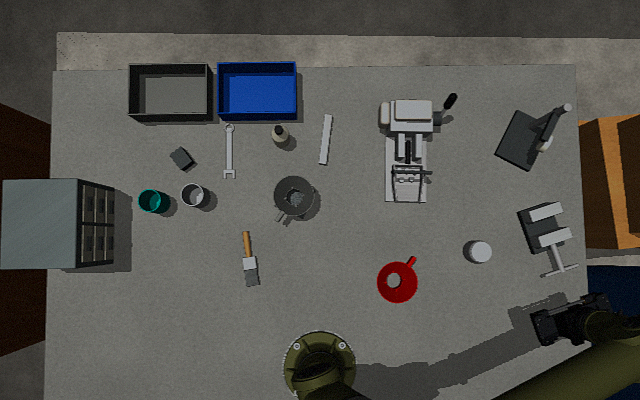

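View pics/scene0.png

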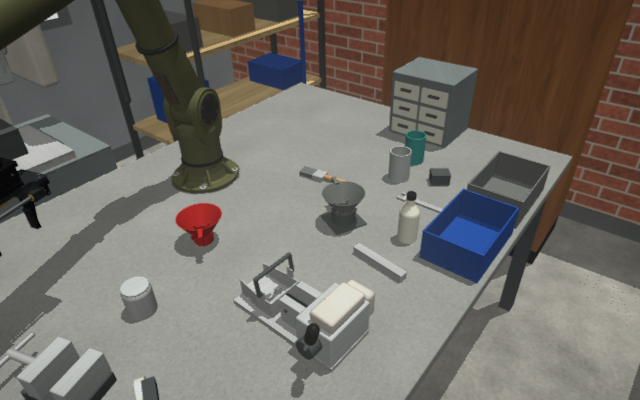

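```bash
cat > h.py <<'E'
import numpy as np,cv2
def ray(img,u,v,z):
    "world point at height z seen at pixel u,v"
    T=img["cam_to_world"];d=T[:3,:3]@np.linalg.solve(img["K"],[u,v,1]);o=T[:3,3]
    return o+d*(z-o[2])/d[2]
def proj(img,p,T=None):
    T=img["cam_to_world"] if T is None else T
    q=T[:3,:3].T@(np.asarray(p)-T[:3,3]);q=img["K"]@q;return q[:2]/q[2]
def crop(img,x0,y0,x1,y1,k):
    c=cv2.resize(cv2.cvtColor(img["pixels"][y0:y1,x0:x1],cv2.COLOR_RGB2BGR),None,fx=k,fy=k,interpolation=cv2.INTER_CUBIC)
    for x in range(-(-x0//10)*10,x1,10):
        cv2.line(c,((x-x0)*k,0),((x-x0)*k,6),(0,255,255),1);cv2.putText(c,str(x),((x-x0)*k+1,14),0,.35,(0,255,255))
    for y in range(-(-y0//10)*10,y1,10):
        cv2.line(c,(0,(y-y0)*k),(6,(y-y0)*k),(0,255,255),1);cv2.putText(c,str(y),(0,(y-y0)*k+12),0,.35,(0,255,255))
    return c
E
python3 - <<'E'
import pickle;from h import *
t=pickle.load(open("d0.pkl","rb"))["top"]
o=np.zeros((600,800,3),np.uint8)
def put(c,x,y):o[y:y+c.shape[0],x:x+c.shape[1]]=c
put(crop(t,375,90,445,210,5),0,0);put(crop(t,258,165,330,235,5),355,0);put(crop(t,135,175,220,220,5),355,360)
cv2.imwrite("pics/c1.png",o)
E
```

```text
(no output)
```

View pics/c1.png

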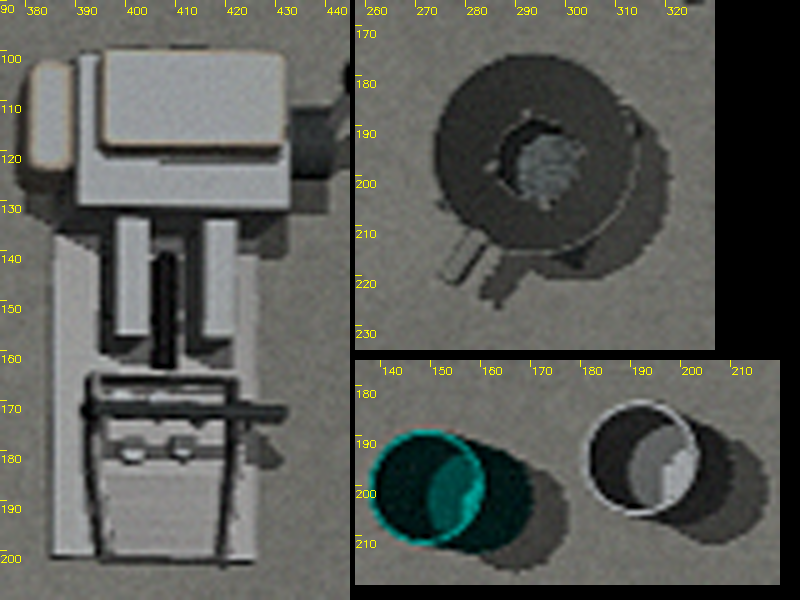

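Run:
```python
import pickle;from h import *
d=pickle.load(open("d0.pkl","rb"));t=d["top"];s=d["scene"]
o=np.zeros((600,800,3),np.uint8)
def put(c,x,y):o[y:y+c.shape[0],x:x+c.shape[1]]=c
put(crop(s,225,245,385,365,5),0,0)
cv2.imwrite("pics/c2.png",o)
r=lambda n,u,v,z:print(n,ray(t,u,v,z).round(4))
r("plateFL",385.5,201,.012);r("plateFR",426,202,.012);r("plateBL",386,137,.012)
r("lipL",395,201.5,.015+.012);r("lipR",419.5,202,.027);r("handle back",407.5,140,.053);r("handle front",407.5,163,.053)
r("cheekL",401,145,.078);r("cheekR",419,145,.078)
r("backL",393,165,.057);r("backR",422,165,.057)
for z in(.1,.117):r("barL",391,171.8,z);r("barR",431,172.5,z)
r("funnel rim c",294.2,195.3,.099);r("ear mid",278,216,.099);r("can c",191.8,195,.1)
```

```text
plateFL [ 0.5117 -0.217   0.012 ]
plateFR [ 0.5064 -0.3449  0.012 ]
plateBL [ 0.7162 -0.2244  0.012 ]
lipL [ 0.5085 -0.2443  0.027 ]
lipR [ 0.5056 -0.3209  0.027 ]
handle back [ 0.697  -0.2843  0.053 ]
handle front [ 0.6251 -0.282   0.053 ]
cheekL [ 0.6768 -0.2589  0.078 ]
cheekR [ 0.6759 -0.3138  0.078 ]
backL [ 0.619  -0.2363  0.057 ]
backR [ 0.6175 -0.3257  0.057 ]
barL [ 0.5921 -0.2223  0.1   ]
barR [ 0.588  -0.3417  0.1   ]
barL [ 0.5897 -0.2195  0.117 ]
barR [ 0.5857 -0.3374  0.117 ]
funnel rim c [0.5267 0.0672 0.099 ]
ear mid [0.466  0.1159 0.099 ]
can c [0.5326 0.3702 0.1   ]
```

View pics/c2.png

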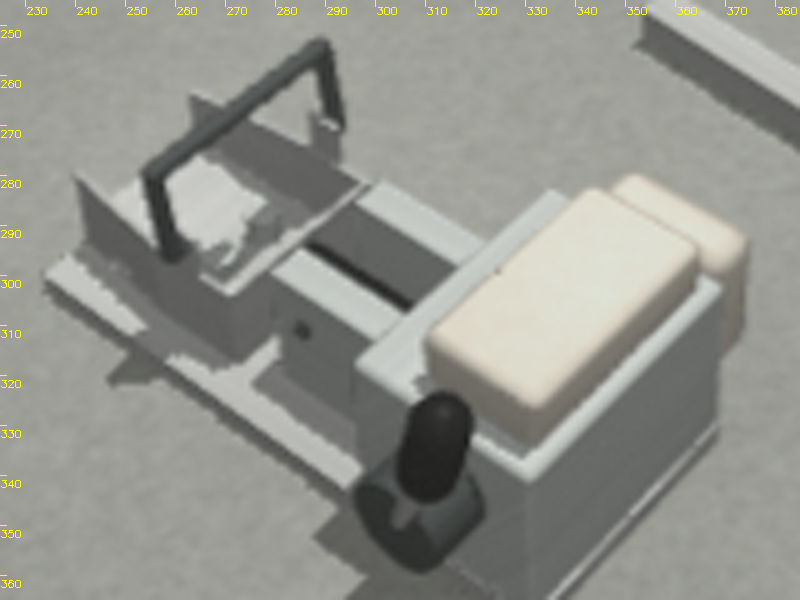

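```bash
cat >> h.py <<'E'
from scipy.spatial.transform import Rotation as R
def tri(a,pa,b,pb):
    A=[];y=[]
    for im,p in((a,pa),(b,pb)):
        T=im["cam_to_world"];d=T[:3,:3]@np.linalg.solve(im["K"],[*p,1]);d/=np.linalg.norm(d);P=np.eye(3)-np.outer(d,d);A.append(P);y.append(P@T[:3,3])
    return np.linalg.lstsq(np.vstack(A),np.hstack(y),rcond=None)[0]
def plan(s,x,y,z,yaw):
    "turn units first, then tool-axis shifts (units) after that turn"
    M=R.from_rotvec(s["tool_rot"]).as_matrix();y0=np.arctan2(M[1,0],M[0,0]);p=np.array(s["position"])
    dy=(yaw-y0+np.pi)%(2*np.pi)-np.pi
    d=np.array([x,y,z])-p;X=np.array([np.cos(yaw),np.sin(yaw),0]);Y=np.array([np.sin(yaw),-np.cos(yaw),0])
    print("t",round(s["time"],2),"pos",p.round(4),"yaw",y0.round(4),"tilt",np.degrees(np.arccos(-M[2,2])).round(2),"j",s["joint_positions"].round(2),"F",s["ft_force"].round(1),"grip",round(s["grip_width"],3),round(s["grip_force"],1))
    print("turn",(-np.degrees(dy)/8).round(3),"tx,ty,tz",(np.array([d@X,d@Y,-d[2]])/.06).round(3))
E
python3 - <<'E'
import pickle;from h import *;from bench import ctrl
d=pickle.load(open("d0.pkl","rb"));t=d["top"];s=d["scene"]
a=tri(t,(392,171.8),s,(254.5,279.5));b=tri(t,(430,172.3),s,(289,254));print(a,b,(a+b)/2)
print("can rim from scene",ray(s,399,150,.1))
for p in[(391,171.8),(411,172),(431,172.5)]: print(ray(t,*p,.117))
# reproject bar ends for predicted upright bail
for c in (.588,.5905):
  for y in(-.229,-.335):print(proj(t,(c,y,.117)),proj(s,(c,y,.117)))
plan(ctrl.get_state(),.588,-.282,.22,1.535)
E
```

```text
[ 0.56948511 -0.26574119  0.05673076] [ 0.60643317 -0.296183    0.17008881] [ 0.58795914 -0.2809621   0.11340979]
can rim from scene [0.5310972  0.36959283 0.1       ]
[ 0.58974537 -0.21947335  0.117     ]
[ 0.58818145 -0.27844107  0.117     ]
[ 0.58572617 -0.33740993  0.117     ]
[394.24708245 172.33514965] [287.77107812 252.68304959]
[430.15644658 171.74781831] [255.15674791 278.85411117]
[394.22165946 171.49305051] [288.58468057 253.11369665]
[430.12611133 170.90635522] [255.98292162 279.34714906]
t 0.15 pos [ 0.1918 -0.6206  0.2357] yaw 0.2998 tilt 0.08 j [ 1.29  0.32 -0.07  1.45  0.02  1.37 -0.06] F [ 0.4 -0.9  0.4] grip 1.001 0.0
turn -8.846 tx,ty,tz [5.877 6.397 0.262]
```

Request:
{"fn": "send_rows", "kwargs": {"steps": [{"turn":-0.98},{"turn":-0.98},{"turn":-0.98},{"turn":-0.98},{"turn":-0.98},{"turn":-0.98},{"turn":-0.98},{"turn":-0.98},{"turn":-0.98}]}}

```text
validation failed for argument at $.st...
```

Request:
{"fn": "send_rows", "kwargs": {"steps": [{"tx":0.5,"ty":0.55},{"tx":0.6,"ty":0.65},{"tx":0.6,"ty":0.65},{"tx":0.6,"ty":0.65},{"tx":0.6,"ty":0.65},{"tx":0.6,"ty":0.65},{"tx":0.6,"ty":0.65},{"tx":0.6,"ty":0.65},{"tx":0.6,"ty":0.65},{"tx":0.5,"ty":0.5},{},{}]}}

```text
validation failed for argument at $.st...
```

Run:
```python
from h import *;from bench import ctrl
plan(ctrl.get_state(),.589,-.282,.112,1.535)
w=ctrl.get_image("wrist");cv2.imwrite("pics/w1.png",cv2.cvtColor(w["pixels"],cv2.COLOR_RGB2BGR))
```

```text
t 0.15 pos [ 0.1918 -0.6206  0.2357] yaw 0.2998 tilt 0.08 j [ 1.29  0.32 -0.07  1.45  0.02  1.37 -0.06] F [ 0.4 -0.9  0.4] grip 1.001 0.0
turn -8.846 tx,ty,tz [5.877 6.414 2.062]
```

View pics/w1.png

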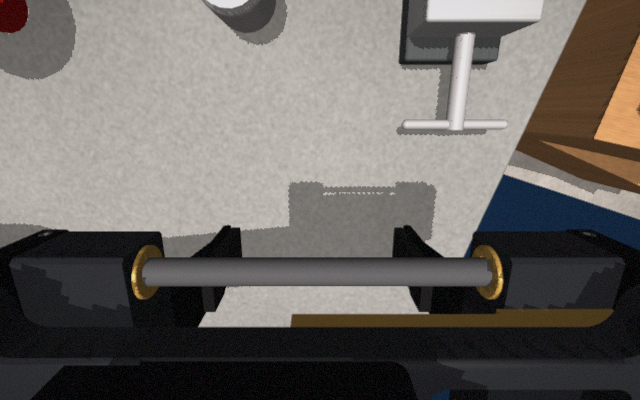

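Request:
{"fn": "send_rows", "kwargs": {"steps": [{"tx":0,"ty":0,"tz":0,"turn":-0.98,"grip":1},{"tx":0,"ty":0,"tz":0,"turn":-0.98,"grip":1},{"tx":0,"ty":0,"tz":0,"turn":-0.98,"grip":1},{"tx":0,"ty":0,"tz":0,"turn":-0.98,"grip":1},{"tx":0,"ty":0,"tz":0,"turn":-0.98,"grip":1},{"tx":0,"ty":0,"tz":0,"turn":-0.98,"grip":1},{"tx":0,"ty":0,"tz":0,"turn":-0.98,"grip":1},{"tx":0,"ty":0,"tz":0,"turn":-0.98,"grip":1},{"tx":0,"ty":0,"tz":0,"turn":-0.98,"grip":1}]}}

```text
time: 1.32
position: [0.1918, -0.6209, 0.2363]
tool_rot: [-2.26, -2.182, -0.0]
ft_force: [-0.3, -0.0, -0.2]
grip_width: 0.994
grip_force: 0.0
```

Request:
{"fn": "send_rows", "kwargs": {"steps": [{"tx":0.5,"ty":0.55,"tz":0,"turn":0,"grip":1},{"tx":0.6,"ty":0.65,"tz":0,"turn":0,"grip":1},{"tx":0.6,"ty":0.65,"tz":0,"turn":0,"grip":1},{"tx":0.6,"ty":0.65,"tz":0,"turn":0,"grip":1},{"tx":0.6,"ty":0.65,"tz":0,"turn":0,"grip":1},{"tx":0.6,"ty":0.65,"tz":0,"turn":0,"grip":1},{"tx":0.6,"ty":0.65,"tz":0,"turn":0,"grip":1},{"tx":0.6,"ty":0.65,"tz":0,"turn":0,"grip":1},{"tx":0.6,"ty":0.65,"tz":0,"turn":0,"grip":1},{"tx":0.5,"ty":0.6,"tz":0,"turn":0,"grip":1},{"tx":0,"ty":0,"tz":0,"turn":0,"grip":1}]}}

```text
time: 2.7
position: [0.5895, -0.283, 0.2361]
tool_rot: [-2.255, -2.185, -0.005]
ft_force: [0.0, -0.3, 0.6]
grip_width: 1.0
grip_force: 0.0
```

```bash
cat > look.py <<'E'
import sys;from h import *;from bench import ctrl
def wrist(name,annot=()):
    s=ctrl.get_state();w=ctrl.get_image("wrist");T=np.eye(4);T[:3,:3]=R.from_rotvec(s["tool_rot"]).as_matrix();T[:3,3]=s["position"]
    w["cam_to_world"]=T@w["T_tool_cam"];c=cv2.cvtColor(w["pixels"],cv2.COLOR_RGB2BGR)
    for p in annot:
        q=tuple(int(v) for v in proj(w,p).round());cv2.drawMarker(c,q,(0,0,255),0,9,1)
    cv2.imwrite(f"pics/{name}.png",c);return w
E
python3 - <<'E'
from look import *
plan(ctrl.get_state(),.589,-.282,.112,1.535)
wrist("w2",[(.589,-.229,.117),(.589,-.282,.117),(.589,-.335,.117)])
E
```

```text
t 2.7 pos [ 0.5895 -0.283   0.2361] yaw 1.5393 tilt 0.2 j [ 0.79  0.37 -0.5   1.43  0.18  1.39  0.25] F [ 0.  -0.3  0.6] grip 1.0 0.0
turn 0.031 tx,ty,tz [ 0.016 -0.008  2.068]
```

View pics/w2.png

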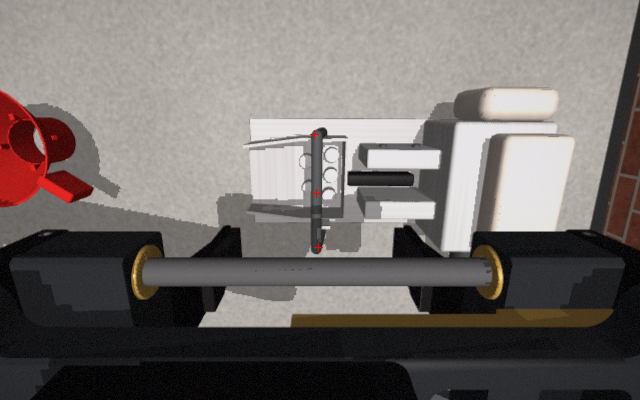

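Request:
{"fn": "send_rows", "kwargs": {"newtons": 40, "steps": [{"tx":0,"ty":0,"tz":0.4,"turn":0,"grip":1},{"tx":0,"ty":0,"tz":0.5,"turn":0,"grip":1},{"tx":0,"ty":0,"tz":0.5,"turn":0,"grip":1},{"tx":0,"ty":0,"tz":0.4,"turn":0,"grip":1},{"tx":0,"ty":0,"tz":0.27,"turn":0,"grip":1},{"tx":0,"ty":0,"tz":0,"turn":0,"grip":0.5},{"tx":0,"ty":0,"tz":0,"turn":0,"grip":0.3},{"tx":0,"ty":0,"tz":0,"turn":0,"grip":0},{"tx":0,"ty":0,"tz":0,"turn":0,"grip":0},{"tx":0,"ty":0,"tz":0,"turn":0,"grip":0},{"tx":0,"ty":0,"tz":0,"turn":0,"grip":0}]}}

```text
time: 4.12
position: [0.5865, -0.2883, 0.1125]
tool_rot: [2.265, 2.177, -0.0]
ft_force: [-0.5, 0.8, -0.0]
grip_width: 0.401
grip_force: 0.0
```

Request:
{"fn": "send_rows", "kwargs": {"steps": [{"tx":0,"ty":0,"tz":-0.05,"turn":0,"grip":0},{"tx":0,"ty":0,"tz":-0.1,"turn":0,"grip":0},{"tx":0,"ty":0,"tz":-0.2,"turn":0,"grip":0},{"tx":0,"ty":0,"tz":-0.25,"turn":0,"grip":0},{"tx":0,"ty":0,"tz":-0.25,"turn":0,"grip":0},{"tx":0,"ty":0,"tz":-0.25,"turn":0,"grip":0},{"tx":0,"ty":0,"tz":-0.2,"turn":0,"grip":0},{"tx":0,"ty":0,"tz":-0.1,"turn":0,"grip":0},{"tx":0,"ty":0,"tz":0,"turn":0,"grip":0}]}}

```text
time: 5.25
position: [0.5865, -0.2884, 0.1967]
tool_rot: [2.264, 2.177, 0.0]
ft_force: [0.6, -0.4, -3.3]
grip_width: 0.1
grip_force: 40.0
```

Run:
```python
from look import *
plan(ctrl.get_state(),.545,-.13,.196,1.535)
i=ctrl.get_image("scene");cv2.imwrite("pics/s2.png",crop(i,150,150,430,360,2))
```

```text
t 5.25 pos [ 0.5865 -0.2884  0.1967] yaw 1.5313 tilt 0.03 j [ 0.8   0.39 -0.5   1.48  0.19  1.32  0.25] F [ 0.6 -0.4 -3.3] grip 0.1 40.0
turn -0.027 tx,ty,tz [ 2.614 -0.786  0.012]
```

View pics/s2.png

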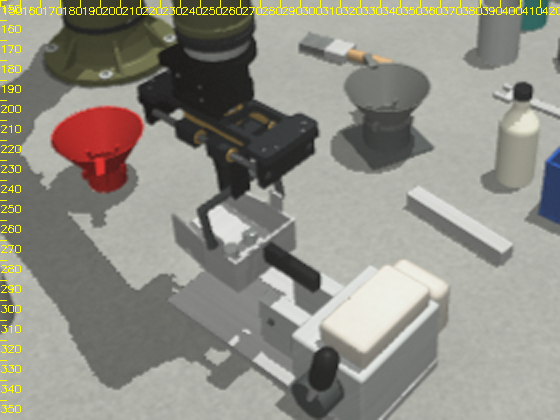

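Request:
{"fn": "send_rows", "kwargs": {"steps": [{"tx":0,"ty":0,"tz":-0.2,"turn":0,"grip":0},{"tx":0.05,"ty":-0.02,"tz":-0.15,"turn":0,"grip":0},{"tx":0.15,"ty":-0.05,"tz":0,"turn":0,"grip":0},{"tx":0.25,"ty":-0.08,"tz":0,"turn":0,"grip":0},{"tx":0.35,"ty":-0.1,"tz":0,"turn":0,"grip":0},{"tx":0.4,"ty":-0.12,"tz":0,"turn":0,"grip":0},{"tx":0.4,"ty":-0.12,"tz":0,"turn":0,"grip":0},{"tx":0.35,"ty":-0.1,"tz":0,"turn":0,"grip":0},{"tx":0.3,"ty":-0.09,"tz":0,"turn":0,"grip":0},{"tx":0.2,"ty":-0.06,"tz":0,"turn":0,"grip":0},{"tx":0.1,"ty":-0.03,"tz":0,"turn":0,"grip":0},{"tx":0.05,"ty":-0.01,"tz":0,"turn":0,"grip":0}]}}

```text
time: 6.8
position: [0.5458, -0.1309, 0.2174]
tool_rot: [2.265, 2.176, -0.0]
ft_force: [0.4, -0.2, -3.0]
grip_width: 0.099
grip_force: 40.0
```

Request:
{"fn": "send_rows", "kwargs": {"steps": [{"tx":0,"ty":0,"tz":0.1,"turn":0,"grip":0},{"tx":0,"ty":0,"tz":0.2,"turn":0,"grip":0},{"tx":0,"ty":0,"tz":0.25,"turn":0,"grip":0},{"tx":0,"ty":0,"tz":0.25,"turn":0,"grip":0},{"tx":0,"ty":0,"tz":0.25,"turn":0,"grip":0},{"tx":0,"ty":0,"tz":0.2,"turn":0,"grip":0},{"tx":0,"ty":0,"tz":0.1,"turn":0,"grip":0},{"tx":0,"ty":0,"tz":0.05,"turn":0,"grip":0}]}}

```text
time: 7.8
position: [0.5458, -0.1306, 0.1331]
tool_rot: [2.265, 2.177, 0.0]
ft_force: [-0.1, -0.0, -4.0]
grip_width: 0.097
grip_force: 40.0
```

Run:
```python
from look import *
plan(ctrl.get_state(),.545,-.13,.115,1.535)
```

```text
t 7.8 pos [ 0.5458 -0.1306  0.1331] yaw 1.5314 tilt 0.0 j [ 0.7   0.26 -0.58  1.79  0.15  1.14  0.03] F [-0.1 -0.  -4. ] grip 0.097 40.0
turn -0.026 tx,ty,tz [ 0.01  -0.014  0.302]
```

Request:
{"fn": "send_rows", "kwargs": {"steps": [{"tx":0,"ty":0,"tz":0.1,"turn":0,"grip":0},{"tx":0,"ty":0,"tz":0.1,"turn":0,"grip":0},{"tx":0,"ty":0,"tz":0.03,"turn":0,"grip":0},{"tx":0,"ty":0,"tz":0,"turn":0,"grip":0}]}}

```text
time: 8.3
position: [0.5457, -0.1306, 0.1194]
tool_rot: [-2.265, -2.177, 0.0]
ft_force: [-0.6, -0.0, -3.2]
grip_width: 0.101
grip_force: 40.0
```

Request:
{"fn": "send_rows", "kwargs": {"steps": [{"tx":0,"ty":0,"tz":0.05,"turn":0,"grip":0},{"tx":0,"ty":0,"tz":0,"turn":0,"grip":0}]}}

```text
time: 8.55
position: [0.5457, -0.1307, 0.1165]
tool_rot: [-2.265, -2.177, 0.0]
ft_force: [0.3, 0.6, -3.1]
grip_width: 0.094
grip_force: 40.0
```

Request:
{"fn": "send_rows", "kwargs": {"steps": [{"tx":0,"ty":0,"tz":0.05,"turn":0,"grip":0},{"tx":0,"ty":0,"tz":0,"turn":0,"grip":0}]}}

```text
time: 8.8
position: [0.5457, -0.1311, 0.1155]
tool_rot: [2.265, 2.176, -0.002]
ft_force: [-6.2, -0.8, 9.5]
grip_width: 0.096
grip_force: 40.0
```

Request:
{"fn": "send_rows", "kwargs": {"steps": [{"tx":0,"ty":0,"tz":-0.03,"turn":0,"grip":0},{"tx":0,"ty":0,"tz":0,"turn":0,"grip":0.3},{"tx":0,"ty":0,"tz":0,"turn":0,"grip":0.6},{"tx":0,"ty":0,"tz":0,"turn":0,"grip":0.6},{"tx":0,"ty":0,"tz":0,"turn":0,"grip":0.6},{"tx":0,"ty":0,"tz":-0.4,"turn":0,"grip":0.6},{"tx":0,"ty":0,"tz":-0.6,"turn":0,"grip":0.6},{"tx":0,"ty":0,"tz":-0.6,"turn":0,"grip":0.6},{"tx":0,"ty":0,"tz":-0.2,"turn":0,"grip":0.6}]}}

```text
time: 9.93
position: [0.547, -0.1307, 0.2257]
tool_rot: [2.262, 2.175, 0.003]
ft_force: [0.5, -0.1, -1.2]
grip_width: 0.598
grip_force: 0.0
```

Run:
```python
from look import *
# ear target: funnel centre c, ear direction; candidates of tool yaw
c=np.array([.5267,.0672]);e=np.array([.466,.1159]);a=np.arctan2(*(e-c)[::-1]);g=c+.078*np.array([np.cos(a),np.sin(a)]);print(a,g)
for y in(a,a-np.pi): plan(ctrl.get_state(),*g,.18,y)
i=ctrl.get_image("top");import pickle;pickle.dump(i,open("d1.pkl","wb"))
```

```text
2.4654469360510856 [0.46586074 0.11601173]
t 9.93 pos [ 0.547  -0.1307  0.2257] yaw 1.5314 tilt 0.22 j [ 0.71  0.18 -0.59  1.67  0.1   1.31  0.07] F [ 0.5 -0.1 -1.2] grip 0.598 0.0
turn -6.689 tx,ty,tz [3.628 2.36  0.761]
t 9.93 pos [ 0.547  -0.1307  0.2257] yaw 1.5314 tilt 0.22 j [ 0.71  0.18 -0.59  1.67  0.1   1.31  0.07] F [ 0.5 -0.1 -1.2] grip 0.598 0.0
turn 15.811 tx,ty,tz [-3.628 -2.36   0.761]
```

Request:
{"fn": "send_rows", "kwargs": {"steps": [{"tx":0,"ty":0,"tz":0,"turn":-0.96,"grip":0.6},{"tx":0,"ty":0,"tz":0,"turn":-0.96,"grip":0.6},{"tx":0,"ty":0,"tz":0,"turn":-0.96,"grip":0.6},{"tx":0,"ty":0,"tz":0,"turn":-0.96,"grip":0.6},{"tx":0,"ty":0,"tz":0,"turn":-0.96,"grip":0.6},{"tx":0,"ty":0,"tz":0,"turn":-0.96,"grip":0.6},{"tx":0,"ty":0,"tz":0,"turn":-0.93,"grip":0.6}]}}

```text
time: 10.85
position: [0.545, -0.1305, 0.2216]
tool_rot: [-1.035, -2.964, -0.0]
ft_force: [-0.6, 0.9, -0.6]
grip_width: 0.603
grip_force: 0.0
```

Request:
{"fn": "send_rows", "kwargs": {"steps": [{"tx":0.4,"ty":0.25,"tz":0,"turn":0,"grip":0.6},{"tx":0.7,"ty":0.45,"tz":0,"turn":0,"grip":0.6},{"tx":0.8,"ty":0.55,"tz":0,"turn":0,"grip":0.6},{"tx":0.8,"ty":0.55,"tz":0,"turn":0,"grip":0.6},{"tx":0.6,"ty":0.4,"tz":0,"turn":0,"grip":0.6},{"tx":0.33,"ty":0.16,"tz":0,"turn":0,"grip":0.6},{"tx":0,"ty":0,"tz":0,"turn":0,"grip":0.6}]}}

```text
time: 11.72
position: [0.4637, 0.117, 0.223]
tool_rot: [1.039, 2.965, -0.002]
ft_force: [0.1, -0.1, -0.3]
grip_width: 0.596
grip_force: 0.0
```

Run:
```python
from look import *
import pickle
a=2.4654;c=np.array([.5267,.0672]);u=np.array([np.cos(a),np.sin(a)]);n=np.array([-u[1],u[0]])
plan(ctrl.get_state(),*(c+.078*u),.078,a)
pts=[(*(c+r*u+q*n),.099) for r in(.058,.092) for q in(-.006,.006)]
w=wrist("w3",pts)
k=cv2.imread("pics/w3.png")
A=k[100:400,150:550]
j=pickle.load(open("d1.pkl","rb"))
o=np.zeros((600,800,3),np.uint8);o[:300,:400]=A
cc=crop(j,340,120,430,220,5);o[:500,350:800]=np.where(True,cc,0)
o[:300,:400]=A
cv2.imwrite("pics/m1.png",o)
```

```text
t 11.72 pos [0.4637 0.117  0.223 ] yaw 2.4677 tilt 0.06 j [ 0.6  -0.01 -0.88  1.85 -0.01  1.3   0.61] F [ 0.1 -0.1 -0.3] grip 0.596 0.0
turn 0.016 tx,ty,tz [-0.039  0.01   2.416]
```

View pics/m1.png

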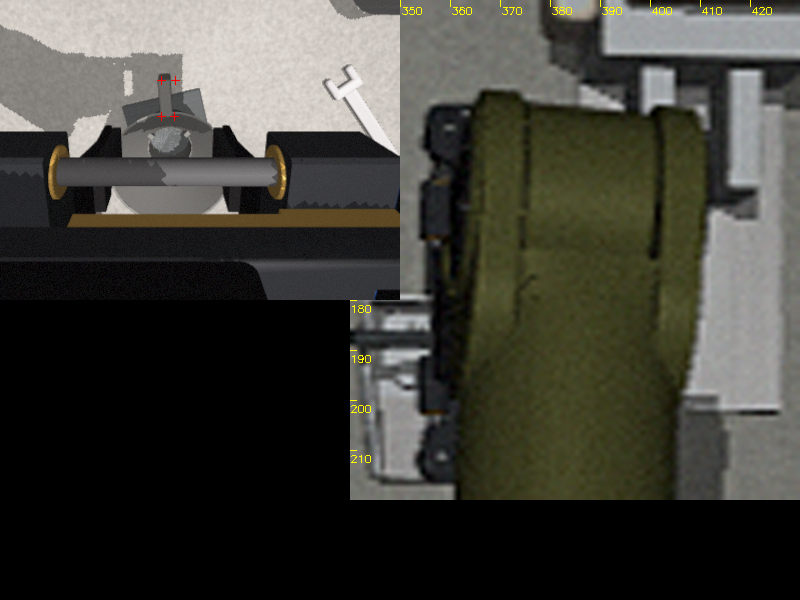

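Run:
```python
from look import *
w=ctrl.get_image("wrist");s=ctrl.get_state();T=np.eye(4);T[:3,:3]=R.from_rotvec(s["tool_rot"]).as_matrix();T[:3,3]=s["position"];w["cam_to_world"]=T@w["T_tool_cam"]
g=w["pixels"].mean(2).astype(int)
print(g[168:226:2,300:336:2])
a=2.4654;c=np.array([.5267,.0672]);u=np.array([np.cos(a),np.sin(a)]);n=np.array([-u[1],u[0]])
for r in(.058,.092):
  for q in(-.006,.006):print(r,q,proj(w,(*(c+r*u+q*n),.099)).round(1))
```

```text
[[133 134 131 129 135 135 132 136 135 128 127 131 131 133 133 134 182 206]
 [130 131 129 128 132 135 139 138 133 131 128 127 134 130 130 132 195 207]
 [124 126 129 127 129  91  79  71  71  64  72 128 127 130 138 133 190 208]
 [133 131 127 130 132  58  57  60  62  57  57 124 129 132 137 131 194 207]
 [132 127 131 129 115  60  63  60  60  59  56 129 136 136 138 134 178 206]
 [132 130 130 127 112  84  87  88  91  91  86 122 133 135 134 134 180 205]
 [133 131 129 125 101 101 106 105 105 106  96 122 132 131 130 130 197 212]
 [131 130 132 132 102  98 107 106 106 102  95 123 127 126 127 127 198 217]
 [126 128 134 129 116 101 104 103 105 105  95 122 131 129 127 124 173 202]
 [130 136 137 129 126  96 104 103 105 105 100 119 131 135 128 130 175 202]
 [135 137 135 132 130  95 104 103 104 104 100 105 126 132 131 134 208 216]
 [131 138 136 134 132  91 103 105 106 105  98 102 126 132 134 103 122 114]
 [133 132 130 132 135  91 105 103 104 103 102  75  86  67  72  67  73 112]
 [132 128 130 132 129  94 105 104 102 104 103  68  69  72  69  71  69 108]
 [135 128 132 105  83  85 105 106 104 104 104  70 
[... 481 characters left out ...]
 71  72  73  55  51 103 107 105 104 106 109 102 100 101 103  93  80]
 [ 74 100 106 100  99 101  96 104 102 103 103  94  75  75  76  77  89  98]
 [101  91  74  74  66  62  92 103 102 100  98  87  66  69  66  67  66  63]
 [ 70  67  67  64  64  63  66  72  69  64  62  62  67  70  62  67  67  66]
 [ 69  67  66  66  66  66  67  67  67  65  63  69  63  65  67  65  67  68]
 [ 67  67  68  69  68  66  62  66  66  66  65  66  65  65  67  70  67  69]
 [ 65  64  67  69  67  66  66  68  68  66  64  65  63  67  66  65  66  70]
 [ 69  65  65  67  67  67  67  65  66  82  71  69  66  65  66  67  66  69]]
0.058 -0.006 [325.7 212.8]
0.058 0.006 [312.9 212.8]
0.092 -0.006 [326.  177.3]
0.092 0.006 [312.8 177.4]
```

Run:
```python
from look import *
plan(ctrl.get_state(),.4642,.1139,.078,2.5)
```

```text
t 11.82 pos [0.4649 0.1143 0.223 ] yaw 2.463 tilt 0.06 j [ 0.6  -0.01 -0.88  1.85 -0.01  1.3   0.61] F [-0.3 -1.2 -0.4] grip 0.604 0.0
turn -0.265 tx,ty,tz [ 0.005 -0.012  2.417]
```

Request:
{"fn": "send_rows", "kwargs": {"newtons": 50, "steps": [{"tx":0,"ty":0,"tz":0.3,"turn":-0.27,"grip":0.6},{"tx":0,"ty":0,"tz":0.55,"turn":0,"grip":0.6},{"tx":0,"ty":0,"tz":0.6,"turn":0,"grip":0.6},{"tx":0,"ty":0,"tz":0.5,"turn":0,"grip":0.6},{"tx":0,"ty":0,"tz":0.35,"turn":0,"grip":0.6},{"tx":0,"ty":0,"tz":0.12,"turn":0,"grip":0.6},{"tx":0,"ty":0,"tz":0,"turn":0,"grip":0.4},{"tx":0,"ty":0,"tz":0,"turn":0,"grip":0},{"tx":0,"ty":0,"tz":0,"turn":0,"grip":0},{"tx":0,"ty":0,"tz":0,"turn":0,"grip":0},{"tx":0,"ty":0,"tz":0,"turn":0,"grip":0},{"tx":0,"ty":0,"tz":0,"turn":0,"grip":0}]}}

```text
time: 13.32
position: [0.4646, 0.1161, 0.0783]
tool_rot: [0.986, 2.983, -0.0]
ft_force: [-0.9, -0.2, 1.0]
grip_width: 0.133
grip_force: 50.0
```

Run:
```python
from look import *
plan(ctrl.get_state(),.4642,.1139,.078,2.5)
```

```text
t 13.32 pos [0.4646 0.1161 0.0783] yaw 2.5031 tilt 0.02 j [ 0.53  0.19 -0.88  2.02  0.17  1.01  0.49] F [-0.9 -0.2  1. ] grip 0.133 50.0
turn 0.022 tx,ty,tz [-0.017 -0.034  0.005]
```

Request:
{"fn": "send_rows", "kwargs": {"steps": [{"tx":0,"ty":0,"tz":-0.1,"turn":0,"grip":0},{"tx":0,"ty":0,"tz":-0.3,"turn":0,"grip":0},{"tx":0,"ty":0,"tz":-0.5,"turn":0,"grip":0},{"tx":0,"ty":0,"tz":-0.5,"turn":0,"grip":0},{"tx":0,"ty":0,"tz":-0.4,"turn":0,"grip":0},{"tx":0,"ty":0,"tz":-0.2,"turn":0,"grip":0},{"tx":0,"ty":0,"tz":0,"turn":0,"grip":0}]}}

```text
time: 14.2
position: [0.465, 0.1162, 0.199]
tool_rot: [0.986, 2.981, 0.0]
ft_force: [-0.3, 0.7, -0.8]
grip_width: 0.135
grip_force: 50.0
```

Run:
```python
from look import *
import pickle
d=pickle.load(open("d0.pkl","rb"));t=d["top"];g=cv2.cvtColor(t["pixels"],cv2.COLOR_RGB2GRAY)
def fit(cu,cv,z,rad):
    # refine: maximise radial gradient along projected circle of known radius
    from scipy.optimize import minimize
    G=cv2.GaussianBlur(g.astype(np.float32),(0,0),.7);th=np.linspace(0,2*np.pi,180)
    def val(c,r):
        P=np.array([proj(t,(c[0]+r*np.cos(a),c[1]+r*np.sin(a),z)) for a in th]).astype(np.float32)
        return cv2.remap(G,P[:,0][None],P[:,1][None],cv2.INTER_LINEAR)[0]
    return val,ray(t,cu,cv,z)[:2]
def grid(f,c0,n=4,s=.001):
    best=max(((f(c0+np.array([i,j])*s),i,j) for i in range(-n,n+1) for j in range(-n,n+1)));return c0+s*np.array(best[1:]),best
val,c0=fit(191.8,195,.1,.03275)
print("can",grid(lambda c:val(c,.0328).mean()-.5*val(c,.029).mean()-.5*val(c,.038).mean(),c0))
val,c0=fit(294.2,195.3,.099,.062)
print("fun",grid(lambda c:np.abs(val(c,.0645)-val(c,.0595)).mean(),c0),grid(lambda c:np.clip(val(c,.065)-val(c,.059),-5,25).mean(),c0))
S=ctrl.get_state();plan(S,.47,.4,.19,2.98)
```

```text
can (array([0.53558695, 0.37221145]), (np.float32(30.952587), 3, 2))
fun (array([0.52568798, 0.06817576]), (np.float32(27.244122), -1, 1)) (array([0.52868798, 0.07117576]), (np.float32(15.899084), 2, 4))
t 14.2 pos [0.465  0.1162 0.199 ] yaw 2.503 tilt 0.11 j [ 0.6   0.01 -0.9   1.89  0.01  1.24  0.63] F [-0.3  0.7 -0.8] grip 0.135 50.0
turn -3.416 tx,ty,tz [0.678 4.682 0.15 ]
```

Request:
{"fn": "send_rows", "kwargs": {"steps": [{"tx":0,"ty":0,"tz":0,"turn":-0.4,"grip":0},{"tx":0,"ty":0,"tz":0,"turn":-0.8,"grip":0},{"tx":0,"ty":0,"tz":0,"turn":-0.9,"grip":0},{"tx":0,"ty":0,"tz":0,"turn":-0.8,"grip":0},{"tx":0,"ty":0,"tz":0,"turn":-0.52,"grip":0}]}}

```text
time: 14.82
position: [0.4637, 0.116, 0.1969]
tool_rot: [-0.248, -3.129, 0.0]
ft_force: [-0.5, -0.4, -0.8]
grip_width: 0.134
grip_force: 50.0
```

Request:
{"fn": "send_rows", "kwargs": {"steps": [{"tx":0.1,"ty":0.3,"tz":0,"turn":0,"grip":0},{"tx":0.1,"ty":0.6,"tz":0,"turn":0,"grip":0},{"tx":0.15,"ty":0.75,"tz":0,"turn":0,"grip":0},{"tx":0.15,"ty":0.75,"tz":0,"turn":0,"grip":0},{"tx":0.15,"ty":0.75,"tz":0,"turn":0,"grip":0},{"tx":0.1,"ty":0.65,"tz":0,"turn":0,"grip":0},{"tx":0.05,"ty":0.4,"tz":0,"turn":0,"grip":0},{"tx":0,"ty":0.15,"tz":0,"turn":0,"grip":0},{"tx":0,"ty":0,"tz":0,"turn":0,"grip":0},{"tx":0,"ty":0,"tz":0,"turn":0,"grip":0}]}}

```text
time: 16.08
position: [0.4594, 0.3799, 0.1977]
tool_rot: [-0.255, -3.131, 0.002]
ft_force: [0.5, 0.1, -0.2]
grip_width: 0.131
grip_force: 50.0
```

Run:
```python
from look import *
S=ctrl.get_state();plan(S,.4578,.3838,.15,2.98)
i=ctrl.get_image("top");import pickle;pickle.dump(i,open("d2.pkl","wb"))
i2=ctrl.get_image("scene");pickle.dump(i2,open("d2s.pkl","wb"))
o=np.zeros((600,800,3),np.uint8);a=crop(i,140,145,250,245,4);b=crop(i2,330,90,430,210,5)
o[:400,:440]=a;o[:600,440:800]=b[:,60:420]
cv2.imwrite("pics/m2.png",o)
```

```text
t 16.07 pos [0.4594 0.3799 0.1977] yaw 2.979 tilt 0.09 j [ 0.07  0.39 -1.01  1.62  0.34  1.33  0.42] F [ 0.5  0.1 -0.2] grip 0.131 50.0
turn -0.007 tx,ty,tz [0.037 0.059 0.795]
```

View pics/m2.png

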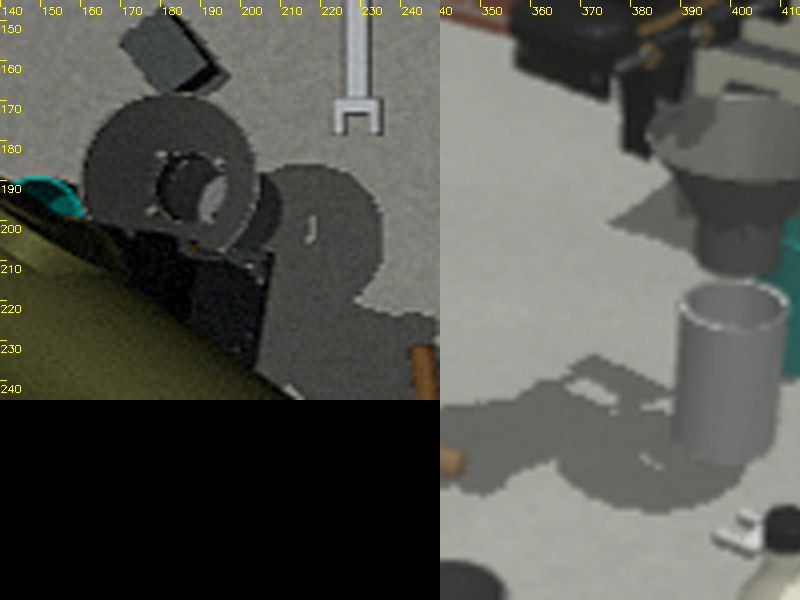

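Run:
```python
from look import *
import pickle
t=pickle.load(open("d2.pkl","rb"));s=pickle.load(open("d2s.pkl","rb"))
S=ctrl.get_state();p=S["position"];y=2.979
ax=p[:2]-.0785*np.array([np.cos(y),np.sin(y)]);b=p[2]+.005-.068
print("axis",ax,b,"proj stem scene",proj(s,(*ax,b)),"mouth top",proj(t,(*ax,b+.084)),"top stem",proj(t,(*ax,b)))
print("stem edges scene",[proj(s,(*(ax+.027*q*np.array([.786,.618])),b)).round(1) for q in(-1,1)])
print("can: scene",ray(s,400.4,150.8,.1),proj(s,(.5353,.3712,.1)),"funnel mouth top obs", ray(t,(83+257)/8+140-.4,0,b+.084))
g=s["pixels"].mean(2).astype(int)
for v in(138,140,142):print(v,g[v,385:420])
for v in(151,165,170):print(v,g[v,384:418])
g=t["pixels"].mean(2).astype(int)
print(g[190,152:212]);print(g[160:215,181])
```

```text
axis [0.53702057 0.36737431] 0.13507133588349277 proj stem scene [401.0959861  140.96516077] mouth top [181.52238869 189.38701342] top stem [189.65674635 192.35828274]
stem edges scene [array([392.5, 141.1]), array([409.7, 140.8])]
can: scene [0.53738575 0.36761833 0.1       ] [400.4027556  150.17367071] funnel mouth top obs [1.06927259 0.36813775 0.21907134]
138 [154 129 112 102  96  95  95  88  67  58  60  63  65  67  68  68  71  67
  69  70  70  69  67  65  63  72  80  83  82  78  81  82  82  81  82]
140 [156 154 153 153 153 152 129  92  67  60  61  64  66  67  68  70  69  69
  70  70  69  69  66  65  61  66  68  70  70  71  72  73  73  73  71]
142 [157 156 156 156 155 154 154 155 109  65  63  64  66  67  68  70  70  70
  70  69  68  68  66  65  62  65  68  70  71  71  73  72  73  73  73]
151 [160 160 160 159 160 140 175 146 100  99 103 105 107 108 108 109 110 108
 107 104 101 100  98  94  91  85  99 104  86  72  73  72  73  73]
165 [151 157 160 160 147 106  87  92  96  99 101 105 107 109 109 111 111 113
 112 111 110 110 108 104 105 104  94  91  88 100 107 107 107 126]
170 [115 144 159 159 123  89  89  93  98 100 102 105 109 109 110 113 113 113
 111 111 110 108 108 108 106 120 151 160 160 159 158 157 156 158]
[ 47  87  93  55  56 112 123 112  79  39  39  45  43  49  44  44  45  45
  42  41  38  48  48  44  47  44  52  20  12  19  20  36  30  36  35  37
  37  36  34  32  48  92 113 102  73  53  56  55  60  61  57  74  81  23
  28  34  59  69  62  64]
[ 68  69  74  70  72  59  64  75  51  51  50  48  51  57  51  48  48  54
  53  50  47  50  45 102  48  70  13   0  17  13  19  25  22  24  17  18
  15  10  68  59  49  45  53  25   3   7   3   1  21   5  10  12   9  15
  12]
```

Request:
{"fn": "send_rows", "kwargs": {"steps": [{"tx":0.025,"ty":0.045,"tz":0,"turn":0,"grip":0},{"tx":0,"ty":0,"tz":0.2,"turn":0,"grip":0},{"tx":0,"ty":0,"tz":0.25,"turn":0,"grip":0},{"tx":0,"ty":0,"tz":0.2,"turn":0,"grip":0},{"tx":0,"ty":0,"tz":0.1,"turn":0,"grip":0},{"tx":0,"ty":0,"tz":0,"turn":0,"grip":0}]}}

```text
time: 16.92
position: [0.4576, 0.3842, 0.1524]
tool_rot: [-0.252, -3.13, 0.001]
ft_force: [0.6, 0.1, -0.7]
grip_width: 0.137
grip_force: 50.0
```

Request:
{"fn": "send_rows", "kwargs": {"steps": [{"tx":0,"ty":0,"tz":0.15,"turn":0,"grip":0},{"tx":0,"ty":0,"tz":0.1,"turn":0,"grip":0},{"tx":0,"ty":0,"tz":0,"turn":0,"grip":0}]}}

```text
time: 17.3
position: [0.4577, 0.384, 0.1375]
tool_rot: [-0.252, -3.131, 0.001]
ft_force: [1.2, -1.2, -0.6]
grip_width: 0.133
grip_force: 50.0
```

Stem is inside with no side load; lower the last 4 mm.

Request:
{"fn": "send_rows", "kwargs": {"steps": [{"tx":0,"ty":0,"tz":0.05,"turn":0,"grip":0},{"tx":0,"ty":0,"tz":0.02,"turn":0,"grip":0},{"tx":0,"ty":0,"tz":0,"turn":0,"grip":0}]}}

```text
time: 17.68
position: [0.4579, 0.3843, 0.1339]
tool_rot: [0.252, 3.131, -0.0]
ft_force: [0.1, -0.2, -1.0]
grip_width: 0.135
grip_force: 50.0
```

Request:
{"fn": "send_rows", "kwargs": {"steps": [{"tx":0,"ty":0,"tz":0.02,"turn":0,"grip":0},{"tx":0,"ty":0,"tz":0,"turn":0,"grip":0}]}}

```text
time: 17.92
position: [0.458, 0.3845, 0.1333]
tool_rot: [0.252, 3.131, 0.0]
ft_force: [-2.0, -1.3, 2.9]
grip_width: 0.13
grip_force: 50.0
```

Contact at the seated height. Release, back off upward, and check.

Request:
{"fn": "send_rows", "kwargs": {"steps": [{"tx":0,"ty":0,"tz":0,"turn":0,"grip":0.2},{"tx":0,"ty":0,"tz":0,"turn":0,"grip":0.4},{"tx":0,"ty":0,"tz":0,"turn":0,"grip":0.5},{"tx":0,"ty":0,"tz":0,"turn":0,"grip":0.5},{"tx":0,"ty":0,"tz":-0.3,"turn":0,"grip":0.5},{"tx":0,"ty":0,"tz":-0.6,"turn":0,"grip":0.6},{"tx":0,"ty":0,"tz":-0.8,"turn":0,"grip":0.6},{"tx":0,"ty":-0.3,"tz":-0.6,"turn":0,"grip":0.6},{"tx":0,"ty":-0.7,"tz":0,"turn":0,"grip":0.6},{"tx":0,"ty":-0.9,"tz":0,"turn":0,"grip":0.6},{"tx":0,"ty":-0.9,"tz":0,"turn":0,"grip":0.6},{"tx":0,"ty":-0.5,"tz":0,"turn":0,"grip":0.6}]}}

```text
time: 19.42
position: [0.4261, 0.1864, 0.2717]
tool_rot: [0.257, 3.129, -0.003]
ft_force: [0.5, -0.3, -0.2]
grip_width: 0.602
grip_force: 0.0
```

Run:
```python
from look import *
import pickle
S=ctrl.get_state();plan(S,.611,-.13,.2,-.036)
i=ctrl.get_image("top");i2=ctrl.get_image("scene");pickle.dump((i,i2),open("d3.pkl","wb"))
o=np.zeros((600,800,3),np.uint8)
o[:500,:425]=crop(i,330,110,415,210,5);b=crop(i2,345,80,445,200,3);o[:b.shape[0],430:430+b.shape[1]]=b
# automatic: pan pose in scene too
c=crop(i,150,145,230,225,3);o[360:600,430:670]=c
cv2.imwrite("pics/m3.png",o)
print("funnel mouth pred top",proj(i,(.536,.3705,.154)),"scene",proj(i2,(.536,.3705,.154)))
```

```text
t 19.43 pos [0.4261 0.1864 0.2717] yaw 2.9777 tilt 0.18 j [ 0.6  -0.11 -0.99  1.81 -0.09  1.4   1.04] F [ 0.5 -0.3 -0.2] grip 0.602 0.0
turn 21.584 tx,ty,tz [3.27  5.159 1.195]
funnel mouth pred top [186.81104581 192.09615875] scene [401.77997959 135.08309012]
```

View pics/m3.png

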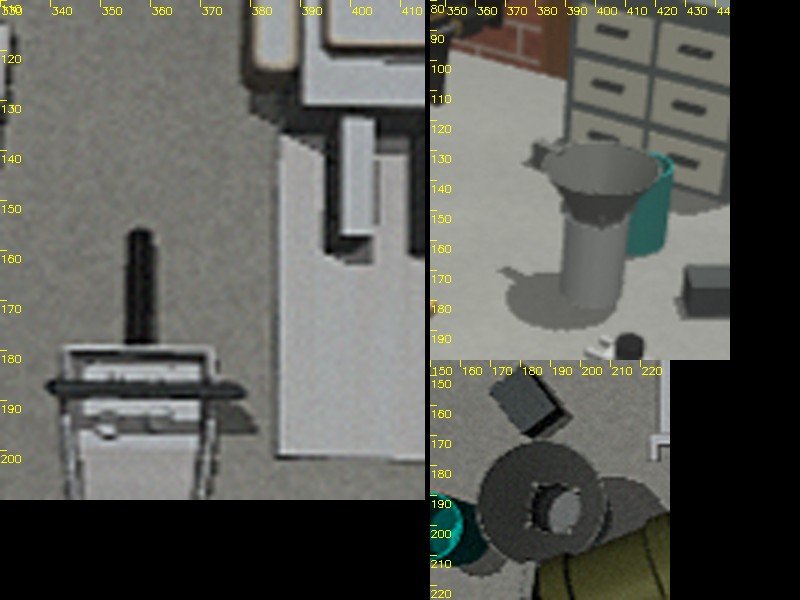

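Run:
```python
from look import *
import pickle
t,s=pickle.load(open("d3.pkl","rb"))
g=t["pixels"].mean(2).astype(int)
for v in(158,165,172):
    r=g[v,345:372];print(v,r)
print(g[148:184,357]);print(g[148:184,358])
a=ray(t,357.8,155.2,.041);b=ray(t,357.8,177.5,.041);print(a,b,np.arctan2(*(b-a)[1::-1]))
print("wall",ray(t,342,179,.045),ray(t,372.2,179,.045))
print("bar",ray(t,339.5,187,.105),ray(t,378,188,.105))
```

```text
158 [112 108 113 110 118 121 121 115 122 112  62  13  33  18  21  78 135 115
 113 109 109 114 111 118 116 121 115]
165 [123 120 112 113 115 112 114 118 124 106  33  13  29  22   9  43  93 124
 115 113 113 119 122 116 121 121 119]
172 [111 110 114 116 110 113 113 115 112 102  35  19  30  19  20  35  83 120
 113 117 117 116 123 119 121 119 125]
[118 114 113 108 112 118 125  81  22  27  33  40  37  36  33  32  32  29
  33  35  33  29  30  28  30  37  34  33  37  21  15 140  63  36  87 171]
[112 115 112 116 113 118 123  88  16  16  18  26  14  23  25  12  21  22
  24  23  18  20  27  26  19  16  26  17  21  14   4 137  64  26  83 171]
[ 0.65400718 -0.13024705  0.041     ] [ 0.58408563 -0.12856345  0.041     ] 3.117518828763996
wall [ 0.57971719 -0.07916201  0.045     ] [ 0.57816862 -0.17265585  0.045     ]
bar [ 0.54856222 -0.06748589  0.105     ] [ 0.54368053 -0.18150933  0.105     ]
```

Request:
{"fn": "send_rows", "kwargs": {"steps": [{"tx":0,"ty":0,"tz":0,"turn":1,"grip":0.6},{"tx":0,"ty":0,"tz":0,"turn":1,"grip":0.6},{"tx":0,"ty":0,"tz":0,"turn":1,"grip":0.6},{"tx":0,"ty":0,"tz":0,"turn":1,"grip":0.6},{"tx":0,"ty":0,"tz":0,"turn":1,"grip":0.6},{"tx":0,"ty":0,"tz":0,"turn":1,"grip":0.6},{"tx":0,"ty":0,"tz":0,"turn":1,"grip":0.6},{"tx":0,"ty":0,"tz":0,"turn":1,"grip":0.6},{"tx":0,"ty":0,"tz":0,"turn":1,"grip":0.6},{"tx":0,"ty":0,"tz":0,"turn":1,"grip":0.6},{"tx":0,"ty":0,"tz":0,"turn":1,"grip":0.6},{"tx":0,"ty":0,"tz":0,"turn":1,"grip":0.6}]}}

```text
time: 21.02
position: [0.426, 0.191, 0.2716]
tool_rot: [2.497, 1.906, 0.002]
ft_force: [-0.4, 0.2, 0.3]
grip_width: 0.606
grip_force: 0.0
```

Request:
{"fn": "send_rows", "kwargs": {"steps": [{"tx":0,"ty":0,"tz":0,"turn":1,"grip":0.6},{"tx":0,"ty":0,"tz":0,"turn":1,"grip":0.6},{"tx":0,"ty":0,"tz":0,"turn":1,"grip":0.6},{"tx":0,"ty":0,"tz":0,"turn":1,"grip":0.6},{"tx":0,"ty":0,"tz":0,"turn":1,"grip":0.6},{"tx":0,"ty":0,"tz":0,"turn":1,"grip":0.6},{"tx":0,"ty":0,"tz":0,"turn":1,"grip":0.6},{"tx":0,"ty":0,"tz":0,"turn":1,"grip":0.6},{"tx":0,"ty":0,"tz":0,"turn":1,"grip":0.6},{"tx":0,"ty":0,"tz":0,"turn":0.6,"grip":0.6}]}}

```text
time: 22.28
position: [0.4261, 0.191, 0.2714]
tool_rot: [-3.141, 0.056, -0.001]
ft_force: [-0.5, 0.2, 0.1]
grip_width: 0.597
grip_force: 0.0
```

Run:
```python
from look import *
S=ctrl.get_state();plan(S,.618,-.13,.2,-.04)
```

```text
t 22.27 pos [0.4261 0.191  0.2714] yaw -0.0354 tilt 0.05 j [ 1.04 -0.25 -1.3   1.8  -0.24  1.41 -1.83] F [-0.5  0.2  0.1] grip 0.597 0.0
turn 0.033 tx,ty,tz [3.41  5.218 1.191]
```

Request:
{"fn": "send_rows", "kwargs": {"steps": [{"tx":0.4,"ty":0.2,"tz":0,"turn":0,"grip":0.7},{"tx":0.6,"ty":0.5,"tz":0,"turn":0,"grip":0.7},{"tx":0.6,"ty":0.7,"tz":0,"turn":0,"grip":0.7},{"tx":0.6,"ty":0.8,"tz":0,"turn":0,"grip":0.7},{"tx":0.5,"ty":0.8,"tz":0,"turn":0,"grip":0.7},{"tx":0.4,"ty":0.8,"tz":0,"turn":0,"grip":0.7},{"tx":0.3,"ty":0.7,"tz":0.2,"turn":0,"grip":0.7},{"tx":0.1,"ty":0.5,"tz":0.5,"turn":-0.1,"grip":0.7},{"tx":0,"ty":0.2,"tz":0.5,"turn":0,"grip":0.7},{"tx":0,"ty":0,"tz":0,"turn":0,"grip":0.7},{"tx":0,"ty":0,"tz":0,"turn":0,"grip":0.7}]}}

```text
time: 23.65
position: [0.6263, -0.1283, 0.2006]
tool_rot: [-3.14, 0.031, -0.004]
ft_force: [0.3, -0.6, 0.1]
grip_width: 0.7
grip_force: 0.0
```

Run:
```python
from look import *
S=ctrl.get_state();plan(S,.624,-.1298,.025,-.022)
w=wrist("w4");g=w["pixels"].mean(2).astype(int)
c=lambda x,y,z:proj(w,np.array([.529-x,-.1278-y+.022*x*-1,z])).round(0)
print([c(-.125,0,.041),c(-.125,.007,.041),c(-.125,-.007,.041),c(-.06,.007,.041),c(-.06,-.007,.041)])
p=c(-.095,0,.041).astype(int);print(p)
for dv in(-12,0,12):
    r=g[p[1]+dv,p[0]-26:p[0]+26];print(p[1]+dv,p[0]-26,r)
print(g[p[1]-60:p[1]+60:2,p[0]])
```

```text
t 23.65 pos [ 0.6263 -0.1283  0.2006] yaw -0.0195 tilt 0.15 j [ 0.96  0.55 -1.11  1.5   0.49  1.39 -1.77] F [ 0.3 -0.6  0.1] grip 0.7 0.0
turn 0.018 tx,ty,tz [-0.038  0.026  2.926]
[array([313., 158.]), array([320., 158.]), array([306., 158.]), array([322., 218.]), array([309., 219.])]
[314 187]
175 288 [193 198 195 143 121 118 115 119 117 115 118 112 114 115 115 120 119 122
 121 124 121 117 123  61  22  21  36  28  24  29  25  26  30  28  20  20
  56 111 121 121 122 121 125 122 123 118 118 120 120 118 122 120]
187 288 [192 191 190 191 145 122 121 124 121 121 120 120 120 117 119 116 118 118
 119 121 119 119 104  51  28  28  29  30  35  28  27  29  22  25  20  21
  81 116 119 123 119 120 119 118 117 116 120 119 117 116 113 111]
199 288 [190 188 188 189 141 120 121 120 120 117 117 116 120 122 121 126 123 123
 124 126 122 126 105  50  27  25  30  24  32  28  21  29  26  28  15  14
 106 123 120 123 123 120 118 115 118 119 123 123 124 126 125 124]
[186 187 188 187 189 190 189 187 193 193 187 181 178 180  84  24  50  66
  62  65  69  63  64  34  36  33  29  31  25  30  29  24  30  31  30  26
  30  24  26  32  30  29  28  30  30  24  27  26  29  25  81 145 161 165
 161 155 237 232 227 229]
```

Request:
{"fn": "send_rows", "kwargs": {"newtons": 60, "steps": [{"tx":-0.04,"ty":0.07,"tz":0.3,"turn":0,"grip":0.7},{"tx":0,"ty":0,"tz":0.6,"turn":0,"grip":0.6},{"tx":0,"ty":0,"tz":0.7,"turn":0,"grip":0.6},{"tx":0,"ty":0,"tz":0.6,"turn":0,"grip":0.6},{"tx":0,"ty":0,"tz":0.4,"turn":0,"grip":0.6},{"tx":0,"ty":0,"tz":0.25,"turn":0,"grip":0.6},{"tx":0,"ty":0,"tz":0.08,"turn":0,"grip":0.4},{"tx":0,"ty":0,"tz":0,"turn":0,"grip":0},{"tx":0,"ty":0,"tz":0,"turn":0,"grip":0},{"tx":0,"ty":0,"tz":0,"turn":0,"grip":0},{"tx":0,"ty":0,"tz":0,"turn":0,"grip":0},{"tx":0,"ty":0,"tz":0,"turn":0,"grip":0}]}}

```text
time: 25.2
position: [0.6235, -0.1338, 0.0238]
tool_rot: [-3.141, 0.033, -0.003]
ft_force: [0.6, 1.9, 3.5]
grip_width: 0.154
grip_force: 58.8
```

Run:
```python
from look import *
S=ctrl.get_state();plan(S,.624,-.1298,.025,-.022);print(S["torque"])
import pickle;i=ctrl.get_image("scene");w=ctrl.get_image("wrist");pickle.dump((i,w),open("d4.pkl","wb"))
```

```text
t 25.2 pos [ 0.6235 -0.1338  0.0238] yaw -0.0209 tilt 0.1 j [ 0.9   0.7  -0.98  1.67  0.64  1.12 -1.86] F [0.6 1.9 3.5] grip 0.154 58.8
turn 0.008 tx,ty,tz [ 0.007 -0.066 -0.02 ]
[ 0.59416016 -0.03966034 -0.01277091]
```

Request:
{"fn": "send_rows", "kwargs": {"steps": [{"tx":0,"ty":0,"tz":-0.05,"turn":0,"grip":0},{"tx":0,"ty":0,"tz":-0.1,"turn":0,"grip":0},{"tx":0,"ty":0,"tz":-0.2,"turn":0,"grip":0},{"tx":0,"ty":0,"tz":-0.2,"turn":0,"grip":0},{"tx":0,"ty":0,"tz":-0.1,"turn":0,"grip":0},{"tx":0,"ty":0,"tz":0,"turn":0,"grip":0}]}}

```text
time: 26.05
position: [0.6231, -0.1346, 0.0627]
tool_rot: [3.141, -0.034, 0.002]
ft_force: [0.0, -0.2, -4.3]
grip_width: 0.152
grip_force: 58.8
```

Run:
```python
from look import *
import pickle
i,w0=pickle.load(open("d4.pkl","rb"))
S=ctrl.get_state();plan(S,.624,-.1298,.33,-.022);print("tau",S["torque"])
w=ctrl.get_image("wrist");s=ctrl.get_image("scene");pickle.dump((s,w),open("d5.pkl","wb"))
for a in(w0,w):
    g=a["pixels"].mean(2).astype(int);print(g[100:330:5,300]);print(g[100:330:5,340])
# which rows/pixels visible: pan features projected in tool frame (pan level): tool x=-pan x, tool y=-pan y, z down
Tc=w["T_tool_cam"]
def pp(x,y,z,th):
    # pan point rel. grip (-95,0,30), lip-down tilt th
    X,Z=x+.095,z-.03; X,Z=X*np.cos(th)+Z*np.sin(th),-X*np.sin(th)+Z*np.cos(th)
    q=np.array([-X,y,-Z-.005]);q=Tc[:3,:3].T@(q-Tc[:3,3]);q=w["K"]@q;return (q[:2]/q[2]).round(0)
for th in(0,.1,.2):print(th,[pp(*p,th) for p in[(-.05,0,.045),(.062,.038,.045),(.062,-.038,.045),(.062,0,.015),(-.022,.046,.068)]])
```

```text
t 26.05 pos [ 0.6231 -0.1346  0.0627] yaw -0.0214 tilt 0.07 j [ 0.92  0.66 -1.02  1.64  0.6   1.18 -1.83] F [ 0.  -0.2 -4.3] grip 0.152 58.8
turn 0.004 tx,ty,tz [ 0.013 -0.08  -4.455]
tau [ 0.04064629 -0.30726974  0.02176443]
[195 190 193 201 195 183 188 188 196 194 191 191 195 191 195 194 185 177
 145 125 121 121 119 118 121 122  13  16  17  23  16  17  61  88 108 118
 116  59  37  39  35  34  41  64  57  59]
[194 194 198 193 190 197 190 188 193 196 198 197 197 193 197 192 186 196
 189 121 123 124 123 125 121  58   2  16   4  20  11  15  61  92 104 116
 115  61  34  31  35  34  36  58  61  63]
[197 192 192 197 190 192 193 198 191 191 197 194 194 192 183 195 196 127
 121 121 124 128 128 130 126 124  26  10  14  14  16  21  58  90 109 118
  87  58  33  35  35  32  40  62  60  64]
[190 194 193 194 194 201 193 189 195 195 197 195 191 189 197 190 194 123
 125 127 122 121 125 122 126  59   1   2  15  15  16  12  57  90 109 117
  85  58  32  38  35  36  35  63  61  66]
0 [array([316., 351.]), array([378., 504.]), array([253., 504.]), array([316., 451.]), array([415., 439.])]
0.1 [array([316., 347.]), array([374., 475.]), array([258., 475.]), array([316., 427.]), array([410., 429.])]
0.2 [array([316., 342.]), array([370., 449.]), array([262., 449.]), array([316., 404.]), array([405., 418.])]
```

Run:
```python
from look import *
import pickle
s0=pickle.load(open("d4.pkl","rb"))[0];s1=pickle.load(open("d5.pkl","rb"))[0]
o=np.array([.529,-.1338+.0020]);ux=np.array([-1,.021]);uy=np.array([-.021,-1])
W=lambda x,y,z,dz:np.array([*(o+x*ux+y*uy),z+dz])
a=cv2.cvtColor(s0["pixels"],cv2.COLOR_RGB2GRAY);b=cv2.cvtColor(s1["pixels"],cv2.COLOR_RGB2GRAY)
for n,p in dict(lipL=(.062,.038,.045),lipR=(.062,-.038,.045),rearL=(-.05,.046,.045),rearR=(-.05,-.046,.045),lipflo=(.062,.03,.015)).items():
    q0=proj(s0,W(*p,0));q1=proj(s1,W(*p,.039));r=8
    u,v=q0.round().astype(int);T=a[v-r:v+r+1,u-r:u+r+1];u1,v1=q1.round().astype(int);k=16
    m=cv2.matchTemplate(b[v1-r-k:v1+r+k+1,u1-r-k:u1+r+k+1],T,cv2.TM_CCOEFF_NORMED);_,sc,_,l=cv2.minMaxLoc(m)
    print(n,q0.round(),"pred shift",(q1-q0).round(1),"obs",np.array([u1-u+l[0]-k,v1-v+l[1]-k]),round(sc,2))
```

```text
lipL [270. 243.] pred shift [ -1.3 -11.7] obs [ -2 -11] 0.98
lipR [290. 228.] pred shift [ -0.9 -11.5] obs [ -3 -11] 0.97
rearL [300. 262.] pred shift [ -0.8 -11.9] obs [ -2 -13] 0.98
rearR [324. 243.] pred shift [ -0.3 -11.7] obs [ -1 -13] 0.93
lipflo [273. 250.] pred shift [ -1.3 -11.3] obs [ -2 -11] 0.92
```

Request:
{"fn": "send_rows", "kwargs": {"steps": [{"tx":0,"ty":0,"tz":-0.2,"turn":0,"grip":0},{"tx":0,"ty":0,"tz":-0.35,"turn":0,"grip":0},{"tx":0,"ty":0,"tz":-0.45,"turn":0,"grip":0},{"tx":0,"ty":0,"tz":-0.5,"turn":0,"grip":0},{"tx":0,"ty":0,"tz":-0.5,"turn":0,"grip":0},{"tx":0,"ty":0,"tz":-0.5,"turn":0,"grip":0},{"tx":0,"ty":0,"tz":-0.5,"turn":0,"grip":0},{"tx":0,"ty":0,"tz":-0.45,"turn":0,"grip":0},{"tx":0,"ty":0,"tz":-0.4,"turn":0,"grip":0},{"tx":0,"ty":0,"tz":-0.3,"turn":0,"grip":0},{"tx":0,"ty":0,"tz":-0.15,"turn":0,"grip":0}]}}

```text
time: 27.52
position: [0.623, -0.134, 0.3217]
tool_rot: [3.141, -0.033, 0.003]
ft_force: [-0.2, 0.1, -3.0]
grip_width: 0.151
grip_force: 59.2
```

Request:
{"fn": "send_rows", "kwargs": {"steps": [{"tx":0,"ty":0,"tz":0,"turn":-0.2,"grip":0},{"tx":0,"ty":0,"tz":0,"turn":-0.4,"grip":0},{"tx":0,"ty":0,"tz":0,"turn":-0.6,"grip":0},{"tx":0,"ty":0,"tz":0,"turn":-0.6,"grip":0},{"tx":0,"ty":0,"tz":0,"turn":-0.6,"grip":0},{"tx":0,"ty":0,"tz":0,"turn":-0.6,"grip":0},{"tx":0,"ty":0,"tz":0,"turn":-0.6,"grip":0},{"tx":0,"ty":0,"tz":0,"turn":-0.6,"grip":0},{"tx":0,"ty":0,"tz":0,"turn":-0.6,"grip":0},{"tx":0,"ty":0,"tz":0,"turn":-0.5,"grip":0},{"tx":0,"ty":0,"tz":0,"turn":-0.3,"grip":0}]}}

```text
time: 28.9
position: [0.6222, -0.1345, 0.3186]
tool_rot: [-2.914, -1.17, 0.003]
ft_force: [0.4, -0.1, -3.7]
grip_width: 0.152
grip_force: 59.2
```

Run:
```python
from look import *
S=ctrl.get_state();plan(S,.576,.408,.317,.76);print("tau",S["torque"])
```

```text
t 28.9 pos [ 0.6222 -0.1345  0.3186] yaw 0.7634 tilt 0.13 j [ 1.02  0.56 -1.29  1.32  0.54  1.64 -0.99] F [ 0.4 -0.1 -3.7] grip 0.152 59.2
turn 0.024 tx,ty,tz [ 5.671 -7.085  0.026]
tau [ 0.16318617 -0.200105    0.02614089]
```

Request:
{"fn": "send_rows", "kwargs": {"steps": [{"tx":0.15,"ty":-0.2,"tz":0,"turn":0,"grip":0},{"tx":0.3,"ty":-0.35,"tz":0,"turn":0,"grip":0},{"tx":0.4,"ty":-0.5,"tz":0,"turn":0,"grip":0},{"tx":0.45,"ty":-0.55,"tz":0,"turn":0,"grip":0},{"tx":0.45,"ty":-0.55,"tz":0,"turn":0,"grip":0},{"tx":0.45,"ty":-0.55,"tz":0,"turn":0,"grip":0},{"tx":0.3,"ty":-0.4,"tz":0,"turn":0,"grip":0},{"tx":0.15,"ty":-0.2,"tz":0,"turn":0,"grip":0},{"tx":0,"ty":0,"tz":0,"turn":0,"grip":0}]}}

```text
time: 30.02
position: [0.6008, 0.1199, 0.3198]
tool_rot: [2.915, 1.169, -0.001]
ft_force: [-0.1, -0.5, -3.4]
grip_width: 0.155
grip_force: 59.2
```

Run:
```python
from look import *
S=ctrl.get_state();plan(S,.576,.408,.317,.76);print("tau",S["torque"])
```

```text
t 30.02 pos [0.6008 0.1199 0.3198] yaw 0.763 tilt 0.03 j [ 0.67  0.49 -1.29  1.39  0.47  1.61 -1.38] F [-0.1 -0.5 -3.4] grip 0.155 59.2
turn 0.021 tx,ty,tz [ 3.009 -3.765  0.047]
tau [ 0.15981139 -0.25130244  0.06659015]
```

Request:
{"fn": "send_rows", "kwargs": {"steps": [{"tx":0.15,"ty":-0.2,"tz":0,"turn":0,"grip":0},{"tx":0.3,"ty":-0.35,"tz":0,"turn":0,"grip":0},{"tx":0.4,"ty":-0.5,"tz":0,"turn":0,"grip":0},{"tx":0.45,"ty":-0.57,"tz":0,"turn":0,"grip":0},{"tx":0.45,"ty":-0.57,"tz":0,"turn":0,"grip":0},{"tx":0.45,"ty":-0.57,"tz":0,"turn":0,"grip":0},{"tx":0.4,"ty":-0.5,"tz":0,"turn":0,"grip":0},{"tx":0.25,"ty":-0.3,"tz":0,"turn":0,"grip":0},{"tx":0.15,"ty":-0.2,"tz":0.05,"turn":0,"grip":0},{"tx":0,"ty":0,"tz":0,"turn":0,"grip":0}]}}

```text
time: 31.28
position: [0.5759, 0.4066, 0.3161]
tool_rot: [-2.917, -1.167, 0.002]
ft_force: [0.1, -0.9, -3.3]
grip_width: 0.154
grip_force: 59.2
```

```bash
cat > tilt.py <<'E'
from look import *
import pickle
def feats(s,S,th,o):
    M=R.from_rotvec(S["tool_rot"]).as_matrix();p=S["position"]-.005*M[:,2];ux=-M[:,0];uy=-M[:,1];uz=-M[:,2]
    def W(x,y,z):
        X,Z=x+o,z-.03;X,Z=X*np.cos(th)+Z*np.sin(th),-X*np.sin(th)+Z*np.cos(th);return p+X*ux+y*uy+Z*uz
    return W
# side silhouette: tray side wall (pan y = -.046 or +.046) as polygon, + floor
def poly(s,S,th,o=.095):
    W=feats(s,S,th,o)
    pts=[W(x,y,z) for x,y,z in[(-.05,.046,0),(-.05,-.046,0),(-.05,.046,.045),(-.05,-.046,.045),(.012,.045,0),(.012,-.045,0),(.062,.038,.015),(.062,-.038,.015),(.062,.038,.045),(.062,-.038,.045)]]
    q=np.array([proj(s,p) for p in pts]);m=np.zeros((400,640),np.uint8);cv2.fillConvexPoly(m,cv2.convexHull(q.round().astype(np.int32)),1);return m
if __name__=="__main__":
    S=ctrl.get_state();plan(S,.576,.408,.317,.76);print("tau",np.hypot(*S["torque"][:2]).round(3),"Fz")
    s=ctrl.get_image("scene");pickle.dump((s,S),open(sys.argv[1],"wb"))
    if len(sys.argv)>2:
        ref=pickle.load(open(sys.argv[2],"rb"))
        ref=ref[1] if sys.argv[2]=="d3.pkl" else ref[0]
        D=(np.abs(s["pixels"].astype(int)-ref["pixels"]).max(2)>18)
        best=[]
        for th in np.arange(-.1,1.7,.05):
            m=poly(s,S,th)>0;ring=(cv2.dilate(m.astype(np.uint8),np.ones((9,9)))>0)&~m
            best.append((D[m].mean()-D[ring].mean(),round(th,2),D[m].mean().round(2),D[ring].mean().round(2)))
        print([tuple(map(float,b)) for b in sorted(best)[-4:]])
E
python3 tilt.py e0.pkl d3.pkl
python3 - <<'E'
import pickle;from tilt import *
s,S=pickle.load(open("e0.pkl","rb"));ref=pickle.load(open("d3.pkl","rb"))[1]
D=np.abs(s["pixels"].astype(int)-ref["pixels"]).max(2)>18
m=poly(s,S,0);ys,xs=np.where(m);print(xs.min(),xs.max(),ys.min(),ys.max())
g=s["pixels"].mean(2).astype(int)
for v in range(ys.min()-14,ys.max()+30,3):print(v,"".join((("#" if m[v,u] else "+") if D[v,u] else ("o" if m[v,u] else ".")) for u in range(xs.min()-45,xs.max()+40,2)))
E
```

```text
t 31.27 pos [0.5759 0.4066 0.3161] yaw 0.7614 tilt 0.08 j [-0.01  0.66 -1.15  1.13  0.6   1.69 -1.8 ] F [ 0.1 -0.9 -3.3] grip 0.154 59.2
turn 0.01 tx,ty,tz [ 0.018 -0.016 -0.015]
tau 0.282 Fz
[(0.39318693693693696, 0.1, 0.74, 0.34), (0.44835988962079404, -0.05, 0.8, 0.35), (0.47171281863194575, 0.05, 0.8, 0.33), (0.5280470756711295, 0.0, 0.84, 0.31)]
369 414 73 100
59 ++++++++++++++......................+++....++++++++++++++++++++..
62 ++++++++++++++......................+.++....++++++++++++++++++++.
65 +++++++++++++.......................+++++.....++++++++++++++++++.
68 ++++++++++++++++....................+.++++....++++++++++++++++++.
71 +++++++++++++++++++++..............+++++++......+++++++++++++++..
74 ++++++++++++++++++++++++......++#######o##......+++++++++++++++..
77 +++++++++++++++++++++++#ooo##############o#.....+++++++..........
80 .++++++++++++++++++++++#############o####oo#+++++++++++++........
83 .++++++++++++++++++++++############o#####ooo#+++++++++++.........
86 .++++++++..++++++++++++############o##########++++++++++.........
89 ++++++++..+++++.++++.++####oo######o###
[... 233 characters left out ...]

101 ++++++...+++++...................................................
104 +++++....+++++...................................................
107 .++++....+++++...................................................
110 .++++....+++++...................................................
113 .+++++...+++++...................................................
116 .+++++...........................................................
119 .+++++...........................................................
122 ....+............................................................
125 .................................................................
128 ..............................++.++++++++........................
```

Request:
{"fn": "send_rows", "kwargs": {"newtons": 35, "steps": [{"tx":0,"ty":0,"tz":0,"turn":0,"grip":0},{"tx":0,"ty":0,"tz":0,"turn":0,"grip":0},{"tx":0,"ty":0,"tz":0,"turn":0,"grip":0}]}}

```text
time: 31.7
position: [0.5767, 0.4054, 0.3171]
tool_rot: [2.918, 1.164, 0.0]
ft_force: [-0.8, -0.1, -4.0]
grip_width: 0.154
grip_force: 35.0
```

```bash
python3 tilt.py e1.pkl d3.pkl
```

```text
t 31.7 pos [0.5767 0.4054 0.3171] yaw 0.7594 tilt 0.02 j [-0.    0.66 -1.15  1.13  0.6   1.69 -1.8 ] F [-0.8 -0.1 -4. ] grip 0.154 35.0
turn -0.004 tx,ty,tz [ 0.021 -0.04   0.002]
tau 0.239 Fz
[(0.4011637727180596, -0.05, 0.8, 0.4), (0.4384250321750322, 0.1, 0.77, 0.33), (0.49205848821944315, 0.0, 0.84, 0.35), (0.5135857937526744, 0.05, 0.82, 0.31)]
```

Request:
{"fn": "send_rows", "kwargs": {"newtons": 22, "steps": [{"tx":0,"ty":0,"tz":0,"turn":0,"grip":0},{"tx":0,"ty":0,"tz":0,"turn":0,"grip":0},{"tx":0,"ty":0,"tz":0,"turn":0,"grip":0}]}}

```text
time: 32.12
position: [0.5763, 0.4062, 0.3168]
tool_rot: [2.917, 1.166, -0.0]
ft_force: [1.1, 0.8, -4.1]
grip_width: 0.153
grip_force: 22.0
```

```bash
python3 tilt.py e2.pkl d3.pkl
```

```text
t 32.12 pos [0.5763 0.4062 0.3168] yaw 0.7607 tilt 0.01 j [-0.    0.66 -1.15  1.13  0.6   1.68 -1.8 ] F [ 1.1  0.8 -4.1] grip 0.153 22.0
turn 0.005 tx,ty,tz [ 0.018 -0.025 -0.003]
tau 0.373 Fz
[(0.49645921913526314, 0.65, 0.72, 0.22), (0.5532204307201458, 0.5, 0.73, 0.18), (0.5871726190476191, 0.6, 0.76, 0.17), (0.6302469851576994, 0.55, 0.77, 0.14)]
```

Request:
{"fn": "send_rows", "kwargs": {"newtons": 40, "steps": [{"tx":0.05,"ty":-0.02,"tz":0,"turn":0,"grip":0},{"tx":0.15,"ty":0,"tz":0,"turn":0,"grip":0},{"tx":0.2,"ty":0,"tz":0,"turn":0,"grip":0},{"tx":0.1,"ty":0,"tz":0,"turn":0,"grip":0},{"tx":0,"ty":0,"tz":0,"turn":0,"grip":0}]}}

```text
time: 32.8
position: [0.5972, 0.4282, 0.3164]
tool_rot: [-2.917, -1.167, 0.001]
ft_force: [0.4, 0.2, -3.8]
grip_width: 0.16
grip_force: 40.0
```

Request:
{"fn": "send_rows", "kwargs": {"newtons": 16, "steps": [{"tx":0,"ty":0,"tz":0,"turn":0,"grip":0},{"tx":0,"ty":0,"tz":0,"turn":0,"grip":0},{"tx":0,"ty":0,"tz":0,"turn":0,"grip":0}]}}

```text
time: 33.17
position: [0.5972, 0.4274, 0.3171]
tool_rot: [2.917, 1.166, 0.0]
ft_force: [-0.1, 0.6, -3.6]
grip_width: 0.152
grip_force: 16.0
```

```bash
python3 tilt.py e3.pkl d3.pkl
```

```text
t 33.17 pos [0.5972 0.4274 0.3171] yaw 0.7604 tilt 0.02 j [-0.08  0.71 -1.12  1.03  0.64  1.72 -1.79] F [-0.1  0.6 -3.6] grip 0.152 16.0
turn 0.003 tx,ty,tz [-0.479 -0.009  0.002]
tau 0.239 Fz
[(0.425073780677229, 0.55, 0.65, 0.23), (0.4921814145505531, 0.7, 0.69, 0.2), (0.5163272471910112, 0.6, 0.69, 0.17), (0.5499545178896301, 0.65, 0.71, 0.16)]
```

Request:
{"fn": "send_rows", "kwargs": {"newtons": 13, "steps": [{"tx":0,"ty":0,"tz":0,"turn":0,"grip":0},{"tx":0,"ty":0,"tz":0,"turn":0,"grip":0},{"tx":0,"ty":0,"tz":0,"turn":0,"grip":0}]}}

```text
time: 33.6
position: [0.5972, 0.4276, 0.3169]
tool_rot: [2.917, 1.166, -0.0]
ft_force: [0.2, -0.3, -3.1]
grip_width: 0.159
grip_force: 13.0
```

```bash
python3 tilt.py e4.pkl d3.pkl
```

```text
t 33.6 pos [0.5972 0.4276 0.3169] yaw 0.7606 tilt 0.01 j [-0.09  0.71 -1.12  1.03  0.64  1.72 -1.79] F [ 0.2 -0.3 -3.1] grip 0.159 13.0
turn 0.004 tx,ty,tz [-0.482 -0.006 -0.002]
tau 0.186 Fz
[(0.40532935634580486, 0.65, 0.64, 0.23), (0.4644804486680168, 0.7, 0.67, 0.21), (0.47274580669076083, 0.8, 0.68, 0.21), (0.5068039187505988, 0.75, 0.69, 0.18)]
```

Request:
{"fn": "send_rows", "kwargs": {"newtons": 9.5, "steps": [{"tx":0,"ty":0,"tz":0,"turn":0,"grip":0},{"tx":0,"ty":0,"tz":0,"turn":0,"grip":0},{"tx":0,"ty":0,"tz":0,"turn":0,"grip":0}]}}

```text
time: 34.02
position: [0.5972, 0.4277, 0.317]
tool_rot: [2.917, 1.166, -0.0]
ft_force: [-0.7, -0.0, -2.9]
grip_width: 0.157
grip_force: 9.5
```

```bash
python3 tilt.py e5.pkl d3.pkl
```

```text
t 34.02 pos [0.5972 0.4277 0.317 ] yaw 0.7606 tilt 0.0 j [-0.08  0.71 -1.12  1.03  0.64  1.72 -1.79] F [-0.7 -0.  -2.9] grip 0.157 9.5
turn 0.004 tx,ty,tz [-0.482 -0.006 -0.   ]
tau 0.206 Fz
[(0.36994807142925384, 1.0, 0.64, 0.27), (0.42070895522388063, 0.85, 0.67, 0.25), (0.4323017595535229, 0.95, 0.67, 0.24), (0.4661125740618828, 0.9, 0.68, 0.22)]
```

Request:
{"fn": "send_rows", "kwargs": {"newtons": 7.5, "steps": [{"tx":0,"ty":0,"tz":0,"turn":0,"grip":0},{"tx":0,"ty":0,"tz":0,"turn":0,"grip":0},{"tx":0,"ty":0,"tz":0,"turn":0,"grip":0}]}}

```text
time: 34.45
position: [0.5972, 0.4277, 0.3169]
tool_rot: [2.917, 1.166, -0.0]
ft_force: [0.2, 0.5, -2.5]
grip_width: 0.159
grip_force: 7.5
```

```bash
python3 tilt.py e6.pkl d3.pkl
```

```text
t 34.45 pos [0.5972 0.4277 0.3169] yaw 0.7607 tilt 0.0 j [-0.09  0.71 -1.12  1.03  0.64  1.72 -1.79] F [ 0.2  0.5 -2.5] grip 0.159 7.5
turn 0.005 tx,ty,tz [-0.482 -0.005 -0.002]
tau 0.138 Fz
[(0.36789147072031186, 1.0, 0.63, 0.26), (0.42399792275734727, 0.85, 0.67, 0.24), (0.43017983102085106, 0.95, 0.67, 0.24), (0.4583854509545754, 0.9, 0.68, 0.22)]
```

Request:
{"fn": "send_rows", "kwargs": {"newtons": 6, "steps": [{"tx":-0.05,"ty":0,"tz":0,"turn":0,"grip":0},{"tx":-0.15,"ty":0,"tz":0,"turn":0,"grip":0},{"tx":-0.15,"ty":0,"tz":0,"turn":0,"grip":0},{"tx":-0.1,"ty":0,"tz":0,"turn":0,"grip":0}]}}

```text
time: 35.0
position: [0.5772, 0.4084, 0.3171]
tool_rot: [2.917, 1.166, 0.0]
ft_force: [-0.4, 0.6, -2.7]
grip_width: 0.163
grip_force: 6.0
```

Request:
{"fn": "send_rows", "kwargs": {"newtons": 4.5, "steps": [{"tx":0,"ty":0,"tz":0,"turn":0,"grip":0},{"tx":0,"ty":0,"tz":0,"turn":0,"grip":0},{"tx":0,"ty":0,"tz":0,"turn":0,"grip":0}]}}

```text
time: 35.38
position: [0.5778, 0.4092, 0.3168]
tool_rot: [-2.917, -1.166, 0.0]
ft_force: [0.3, 0.1, -3.0]
grip_width: 0.159
grip_force: 4.5
```

```bash
python3 tilt.py e7.pkl d3.pkl
python3 - <<'E'
from look import *
import pickle
F=[];
for k in range(6):
    i=ctrl.get_image("top");F.append(ctrl.get_state()["ft_force"][2])
print("Fz",np.round(F,1),np.mean(F))
pickle.dump(i,open("t7.pkl","wb"))
r=pickle.load(open("d3.pkl","rb"))[0]
print("funnel centre now/before",proj(i,(.536,.3705,.154)))
a=i["pixels"].mean(2).astype(int);b=r["pixels"].mean(2).astype(int)
for v in range(150,250,3):print(v,"".join("%x"%min(15,a[v,u]//12) for u in range(130,290,2)))
E
```

```text
t 35.38 pos [0.5778 0.4092 0.3168] yaw 0.7605 tilt 0.01 j [-0.01  0.67 -1.15  1.12  0.6   1.69 -1.8 ] F [ 0.3  0.1 -3. ] grip 0.159 4.5
turn 0.004 tx,ty,tz [-0.035 -0.006 -0.004]
tau 0.107 Fz
[(0.3169994403805413, 1.25, 0.58, 0.26), (0.3631143477065661, 1.1, 0.64, 0.27), (0.39569842738205363, 1.2, 0.62, 0.23), (0.40977829008682004, 1.15, 0.64, 0.23)]
Fz [-2.6 -2.9 -3.4 -2.6 -2.6 -3. ] -2.862527325767722
funnel centre now/before [186.81104581 192.09615875]
150 3322222110326aaaaa23343300405aa999aa999a9aa99aaa9ee5aa9aaa9aa99aaaa99aa9aa9aa844
153 33333222221002aa31019201703613aaaa9aabaaaaaaa9999ee5aaaaaaaaaaaa9999a99a99a9aa99
156 434333322211111110b933455565643aaaaa9aaa9a9aaaaa9ef59aaaa9aaaaa9aaaaa999a9a99aaa
159 44433434323212102b431655555556426aa999aaaa9a9a9a9ee5aaaaaaaaaaaaaaaaa99999a99999
162 4444343333323221131467726656561017aa9a9999a9aaab9ee5aaaaaaaaaaaaaa9a9aaaaaaaa9aa
165 5544444443333322121167773256200457aa9aa99aaaa9999ee5aaaaaabaab9a9a99aa9a999999a9
168 65555444444433333222104775120457a999a9aaaaa9aaa99fe5aaaaaaaaaaaaaaaaaaa9aaaaa999
171 66556554444434433332221115553889aa9aaaaaa
[... 1549 characters left out ...]
3322211455565556547a
228 5aaa9a99a9a9aa9999aaaaaaab122233344444444455666555544443443333332221126654455555
231 5a9999a9a99aaaaaaaaaaaaa9aaa5123343434444445556565555544444343333322221130115555
234 5a999999a99aa9aaaaaaaaaaaaa9aa92233333444444445556655555544444333333332111055555
237 5a99999a9a9aa9aaa9a9aaa9aa99aa9aa61233334443444445556555555444444443332111001555
240 5a999a999a9a9a9aaaaaa9aaa999a999aa9912333343444444455555555554443444431221222114
243 56a9999999a99999aaaaaaa9aaa99aa999aaaa113334344444444455565555444444312220322222
246 569999aa9999aa9aaaa99aa9aaaa9a9aa9aa9a9a5223334344444545555556555454122114323323
249 4a9a99aa999aaaaaaaaaa99aaa9a999999aaa99aaaa2233433334544445555555551222144333333
```

Request:
{"fn": "send_rows", "kwargs": {"newtons": 3.5, "steps": [{"tx":-0.1,"ty":0,"tz":0,"turn":0,"grip":0},{"tx":-0.2,"ty":0,"tz":0,"turn":0,"grip":0},{"tx":-0.1,"ty":0,"tz":0,"turn":0,"grip":0},{"tx":0,"ty":0,"tz":0,"turn":0,"grip":0}]}}

```text
time: 36.22
position: [0.5601, 0.3918, 0.3173]
tool_rot: [2.917, 1.165, 0.001]
ft_force: [-0.1, -0.4, -2.5]
grip_width: 0.159
grip_force: 3.5
```

```bash
python3 tilt.py e8.pkl d3.pkl
python3 - <<'E'
from look import *
import pickle
# view scene as luminance map around pan interior / funnel
i=pickle.load(open("e8.pkl","rb"))[0];a=i["pixels"].mean(2).astype(int)
for v in range(60,196,3):print(v,"".join("%x"%min(15,a[v,u]//14) for u in range(350,450,1)))
E
```

```text
t 36.23 pos [0.5601 0.3918 0.3173] yaw 0.7602 tilt 0.06 j [ 0.05  0.62 -1.18  1.19  0.57  1.66 -1.8 ] F [-0.1 -0.4 -2.5] grip 0.159 3.5
turn 0.001 tx,ty,tz [ 0.378 -0.013  0.005]
tau 0.055 Fz
[(0.3219870642426305, 1.25, 0.65, 0.33), (0.3360129918165426, 1.4, 0.61, 0.27), (0.39569088319088314, 1.3, 0.66, 0.27), (0.4097462073186727, 1.35, 0.65, 0.24)]
60 6655554444466444444444444444444444444433433333333333321144222222233333333333333333333343333333334444
63 5555555666677666555544444444444444444334443333433333333343212233212222222221222222222222212216899998
66 4445555455555544555556667776665554444434333333343345789997412433211111111111111111111111111116899999
69 555555445555555555555555566555555444434444334579a999999999975432111111111111111111111111121279999999
72 6666666665555555554455555665555554443343444567889999999999999984112332111111111111111111221489999999
75 4444445444676677766665556765555554444444344444444444444556678874211111111111112222222233335899999999
78 5555444444665554455555555667776654443443444444444444444444444432111111111278999999999999999999999999
81 66555444456655555
[... 3367 characters left out ...]
77776676666677777777777777767abbbbbbbbbbbbbbbbbb8433333333333343333333
180 bbbbbbbbbbaaaa87777777777777777777676777667777777777777778abbbbbbbbbbaaaaaba866533333333333333333334
183 a87777777777777777777777777777777777677777666666677766677abbbbbbbbbbbbbbbbbbb86643333333333333333336
186 777777777777777777777777777777777777777777777777776667abbbbbbbbbbbbbbbbbbbbbab98888888888888888888ab
189 777777777777777777777777777777777777777777777778abbbbbbbbbbbbbabbbbbbbbbbbbbbbbbbbaabbbbbbbbbbbbbbbb
192 77777777777777777777777777777778abbbbbbb877a879bbbbacdcba733333347abbbbbababbbbbbbbbbbbbbbbbbbbbbbbb
195 7777777777777777777777778877779aaaaaaa8777777779aaaa978c93233333337abbbbbbbbbbbabbbbbbbbbbbbbbbbbbbb
```

Request:
{"fn": "send_rows", "kwargs": {"newtons": 15, "steps": [{"tx":0,"ty":0,"tz":0,"turn":0,"grip":0},{"tx":0.05,"ty":0.15,"tz":-0.1,"turn":0,"grip":0},{"tx":-0.05,"ty":-0.3,"tz":0.1,"turn":0,"grip":0},{"tx":0.05,"ty":0.3,"tz":-0.1,"turn":0,"grip":0},{"tx":-0.05,"ty":-0.15,"tz":0.1,"turn":0,"grip":0},{"tx":0,"ty":0,"tz":0,"turn":0,"grip":0}]}}

```text
time: 37.02
position: [0.5591, 0.3931, 0.3164]
tool_rot: [-2.916, -1.168, 0.002]
ft_force: [-0.2, 1.4, -2.6]
grip_width: 0.159
grip_force: 15.0
```

```bash
python3 tilt.py e9.pkl d3.pkl
python3 - <<'E'
from look import *
F=[]
for k in range(10):
    ctrl.get_image("wrist");F.append(ctrl.get_state()["ft_force"][2])
print("Fz",np.mean(F),np.std(F))
E
```

```text
t 37.02 pos [0.5591 0.3931 0.3164] yaw 0.7622 tilt 0.08 j [ 0.05  0.62 -1.18  1.19  0.57  1.66 -1.8 ] F [-0.2  1.4 -2.6] grip 0.159 15.0
turn 0.016 tx,ty,tz [ 0.375  0.014 -0.011]
tau 0.024 Fz
[(0.3254537089241833, 1.25, 0.66, 0.33), (0.3311760542016382, 1.4, 0.61, 0.28), (0.3839799547365018, 1.3, 0.67, 0.28), (0.41720079489476036, 1.35, 0.66, 0.24)]
Fz -2.7527395550413956 0.2852499820254697
```

Request:
{"fn": "send_rows", "kwargs": {"newtons": 40, "steps": [{"tx":0,"ty":0,"tz":-0.2,"turn":0,"grip":0},{"tx":0,"ty":0,"tz":-0.4,"turn":0,"grip":0},{"tx":0,"ty":0,"tz":-0.3,"turn":0,"grip":0},{"tx":-0.2,"ty":0.2,"tz":-0.1,"turn":0,"grip":0},{"tx":-0.4,"ty":0.36,"tz":0,"turn":0,"grip":0},{"tx":-0.6,"ty":0.55,"tz":0,"turn":0,"grip":0},{"tx":-0.6,"ty":0.55,"tz":0,"turn":0,"grip":0},{"tx":-0.6,"ty":0.55,"tz":0,"turn":0,"grip":0}]}}

```text
time: 38.58
position: [0.5472, 0.196, 0.3778]
tool_rot: [2.917, 1.167, 0.002]
ft_force: [0.1, -0.4, -2.0]
grip_width: 0.159
grip_force: 40.0
```

Request:
{"fn": "send_rows", "kwargs": {"steps": [{"tx":-0.6,"ty":0.55,"tz":0,"turn":0,"grip":0},{"tx":-0.6,"ty":0.55,"tz":0,"turn":0,"grip":0},{"tx":-0.6,"ty":0.55,"tz":0,"turn":0,"grip":0},{"tx":-0.6,"ty":0.55,"tz":0,"turn":0,"grip":0},{"tx":-0.6,"ty":0.55,"tz":0,"turn":0,"grip":0},{"tx":-0.6,"ty":0.5,"tz":0,"turn":0,"grip":0},{"tx":-0.35,"ty":0.35,"tz":0,"turn":0,"grip":0},{"tx":-0.17,"ty":0.2,"tz":0,"turn":0,"grip":0},{"tx":0,"ty":0,"tz":0,"turn":0,"grip":0}]}}

```text
time: 39.7
position: [0.5256, -0.1386, 0.3772]
tool_rot: [-2.917, -1.165, -0.001]
ft_force: [0.7, 0.6, -2.9]
grip_width: 0.158
grip_force: 40.0
```

Request:
{"fn": "send_rows", "kwargs": {"steps": [{"tx":0,"ty":0,"tz":0,"turn":0.4,"grip":0},{"tx":0,"ty":0,"tz":0,"turn":0.8,"grip":0},{"tx":0,"ty":0,"tz":0,"turn":0.9,"grip":0},{"tx":0,"ty":0,"tz":0,"turn":0.9,"grip":0},{"tx":0,"ty":0,"tz":0,"turn":0.9,"grip":0},{"tx":0,"ty":0,"tz":0,"turn":0.9,"grip":0},{"tx":0,"ty":0,"tz":0,"turn":0.8,"grip":0},{"tx":0,"ty":0,"tz":0,"turn":0,"grip":0}]}}

```text
time: 40.7
position: [0.5258, -0.1356, 0.3773]
tool_rot: [3.141, -0.025, 0.001]
ft_force: [0.6, -0.3, -2.8]
grip_width: 0.159
grip_force: 40.0
```

Run:
```python
from look import *
import pickle
S=ctrl.get_state();plan(S,.52,-.134,.16,-.022)
t=ctrl.get_image("top");pickle.dump(t,open("t10.pkl","wb"))
a=t["pixels"].mean(2).astype(int)
print("hole",proj(t,(.536,.3705,.07)),proj(t,(.536,.3705,.01)))
for v in range(170,216,1):print(v,"".join("%x"%min(15,a[v,u]//12) for u in range(160,230,1)))
```

```text
t 40.7 pos [ 0.5258 -0.1356  0.3773] yaw -0.0161 tilt 0.02 j [ 1.22  0.19 -1.15  1.45  0.17  1.62 -1.51] F [ 0.6 -0.3 -2.8] grip 0.159 40.0
turn 0.042 tx,ty,tz [-0.098 -0.025  3.622]
hole [194.26504193 194.77323804] [199.07465587 196.50059578]
170 99999999999999999999a9610355557aa99999999aa9999999999a999999a99beeeddd
171 989aa9aaaa9999999999aaa868889aa899999a999a9999a9999a999a9999999bedeede
172 99999aa99999a99999998986422222357988a99999999aa99aa9a9999999998aeeeeef
173 99999999999999999998334344434343335799aa9999a9999999999999899a9aeb5544
174 9999999999999aaaa733433343444444434447999999aa99999999999999998aeb69a9
175 99999999999aa98733333343444443444444444799999a999999999999aaa98aeb6aaa
176 9aa9999999aa987333344333444444344444443579a999999999999999aaa99aeb6aaa
177 99a99999999a83333343434444344344444444444699aa9aa999a9999aa9999aec5a99
178 a99999999a973233334343433434344444444444436aaa999a9aa9999aa99987a75999
179 a99999999975333343333334344334444444345444469999999999999aaa999999999a
180 9aa99a9998633343333433344343344444444444444699999aa9aa999a999a9999aaaa
181 999999aaa723343334344333433
[... 1893 characters left out ...]
5555555555555555555555557
207 1111011113773343443433344444344444544444454345555555555555555555555557
208 1111111124576533343344434444444445444435675555555555555555555555555557
209 111111124555565334343444444344344444435864555555555555555555555565557a
210 121111145555557732334334434444444444467555555555555555555555555655547a
211 11110135555554567633432224443444434686555555555555554555555555555546aa
212 1111455555545557aa9755999734333356755555545555555555555555565556557a9a
213 454555555555446aa99976999777799989845554555555555555555555655554557a9a
214 4555554555554699aaaa989982116a99aaa9545555555555555555565555555557a999
215 84445555555446a999a986899103999999a845555555555555555554455555547aa99a
```

Request:
{"fn": "send_rows", "kwargs": {"steps": [{"tx":0,"ty":0,"tz":0.3,"turn":0,"grip":0},{"tx":0,"ty":0,"tz":0.5,"turn":0,"grip":0},{"tx":0,"ty":0,"tz":0.6,"turn":0,"grip":0},{"tx":0,"ty":0,"tz":0.6,"turn":0,"grip":0},{"tx":0,"ty":0,"tz":0.6,"turn":0,"grip":0},{"tx":0,"ty":0,"tz":0.5,"turn":0,"grip":0},{"tx":0,"ty":0,"tz":0.3,"turn":0,"grip":0},{"tx":0,"ty":0,"tz":0.1,"turn":0,"grip":0},{"tx":0,"ty":0,"tz":0,"turn":0,"grip":0}]}}

```text
time: 41.88
position: [0.5257, -0.1383, 0.1672]
tool_rot: [-3.141, 0.033, -0.001]
ft_force: [-0.5, 0.5, -2.5]
grip_width: 0.158
grip_force: 40.0
```

Request:
{"fn": "send_rows", "kwargs": {"newtons": 9, "steps": [{"tx":0.05,"ty":0,"tz":0.08,"turn":0,"grip":0},{"tx":0.1,"ty":0,"tz":0.08,"turn":0,"grip":0},{"tx":0.2,"ty":0,"tz":0.08,"turn":0,"grip":0},{"tx":0.25,"ty":0,"tz":0.08,"turn":0,"grip":0},{"tx":0.3,"ty":0,"tz":0.12,"turn":0,"grip":0}]}}

```text
time: 42.5
position: [0.5831, -0.14, 0.1433]
tool_rot: [3.14, -0.034, 0.01]
ft_force: [2.4, -0.7, 6.9]
grip_width: 0.162
grip_force: 9.0
```

```bash
python3 tilt.py e11.pkl d5.pkl
python3 - <<'E'
import pickle;from tilt import *
s,S=pickle.load(open("e11.pkl","rb"));r=pickle.load(open("d0.pkl","rb"))["scene"]
D=np.abs(s["pixels"].astype(int)-r["pixels"]).max(2)>18
for th in np.arange(0.3,1.6,.1):
    m=poly(s,S,th)>0;ring=(cv2.dilate(m.astype(np.uint8),np.ones((9,9)))>0)&~m;print(round(th,2),D[m].mean().round(2),D[ring].mean().round(2))
E
```

```text
t 42.5 pos [ 0.5831 -0.14    0.1433] yaw -0.0219 tilt 0.38 j [ 1.    0.46 -1.02  1.68  0.42  1.23 -1.71] F [ 2.4 -0.7  6.9] grip 0.162 9.0
turn -5.6 tx,ty,tz [ 6.206 -6.702 -2.896]
tau 0.214 Fz
[(0.2035973480301212, 0.1, 0.65, 0.45), (0.21932834975648435, 0.15, 0.67, 0.45), (0.22265778339948528, 0.65, 0.77, 0.55), (0.22474700875052084, 0.2, 0.7, 0.47)]
0.3 0.67 0.68
0.4 0.69 0.65
0.5 0.71 0.65
0.6 0.74 0.67
0.7 0.79 0.7
0.8 0.79 0.79
0.9 0.86 0.7
1.0 0.94 0.6
1.1 0.9 0.67
1.2 0.84 0.73
1.3 0.8 0.74
1.4 0.76 0.71
1.5 0.72 0.57
```

Request:
{"fn": "send_rows", "kwargs": {"newtons": 7, "steps": [{"tx":0.22,"ty":0,"tz":0.14,"turn":0,"grip":0},{"tx":0.22,"ty":0,"tz":0.16,"turn":0,"grip":0},{"tx":0.19,"ty":0,"tz":0.18,"turn":0,"grip":0},{"tx":0.18,"ty":0,"tz":0.18,"turn":0,"grip":0},{"tx":0.15,"ty":0,"tz":0.2,"turn":0,"grip":0},{"tx":0.15,"ty":0,"tz":0.2,"turn":0,"grip":0}]}}

```text
time: 43.3
position: [0.647, -0.1411, 0.0764]
tool_rot: [3.141, -0.034, 0.001]
ft_force: [2.4, -0.7, 0.4]
grip_width: 0.156
grip_force: 7.0
```

```bash
cat > tl.py <<'E'
import pickle;from tilt import *
S=ctrl.get_state();plan(S,.657,-.137,.025,-.022);s=ctrl.get_image("scene");r=pickle.load(open("d0.pkl","rb"))["scene"]
D=np.abs(s["pixels"].astype(int)-r["pixels"]).max(2)>18;o=[]
for th in np.arange(-.2,1.4,.05):
    m=poly(s,S,th)>0;ring=(cv2.dilate(m.astype(np.uint8),np.ones((9,9)))>0)&~m;o.append((float((D[m].mean()-D[ring].mean()).round(2)),float(th.round(2)),float(D[m].mean().round(2))))
print(sorted(o)[-5:])
E
python3 tl.py
```

```text
t 43.3 pos [ 0.647  -0.1411  0.0764] yaw -0.0215 tilt 0.04 j [ 0.84  0.65 -0.92  1.57  0.54  1.2  -1.78] F [ 2.4 -0.7  0.4] grip 0.156 7.0
turn 0.003 tx,ty,tz [ 0.166 -0.071  0.857]
[(0.22, 1.2, 0.91), (0.23, 0.2, 0.85), (0.23, 0.25, 0.89), (0.25, 1.3, 0.87), (0.32, 1.35, 0.85)]
```

Request:
{"fn": "send_rows", "kwargs": {"steps": [{"tx":0.1,"ty":0,"tz":0.2,"turn":0,"grip":0},{"tx":0.1,"ty":0,"tz":0.22,"turn":0,"grip":0},{"tx":0.07,"ty":0,"tz":0.2,"turn":0,"grip":0},{"tx":0.03,"ty":0,"tz":0.13,"turn":0,"grip":0},{"tx":0,"ty":0,"tz":0,"turn":0,"grip":0}]}}

```text
time: 43.98
position: [0.6631, -0.1413, 0.0308]
tool_rot: [-3.141, 0.033, 0.003]
ft_force: [-0.2, -0.5, -1.9]
grip_width: 0.157
grip_force: 7.0
```

```bash
python3 tl.py
```

```text
t 43.98 pos [ 0.6631 -0.1413  0.0308] yaw -0.0212 tilt 0.13 j [ 0.79  0.72 -0.88  1.55  0.59  1.15 -1.8 ] F [-0.2 -0.5 -1.9] grip 0.157 7.0
turn 0.006 tx,ty,tz [-0.104 -0.069  0.096]
[(0.2, 0.2, 0.95), (0.24, -0.0, 0.85), (0.27, 0.15, 0.94), (0.29, 0.05, 0.89), (0.3, 0.1, 0.92)]
```

Request:
{"fn": "send_rows", "kwargs": {"newtons": 5, "steps": [{"tx":0,"ty":0,"tz":0.05,"turn":0,"grip":0},{"tx":0,"ty":0,"tz":0.04,"turn":0,"grip":0},{"tx":0,"ty":0,"tz":0,"turn":0,"grip":0}]}}

```text
time: 44.4
position: [0.6644, -0.1414, 0.0268]
tool_rot: [3.141, -0.034, 0.002]
ft_force: [2.1, 0.7, -1.6]
grip_width: 0.157
grip_force: 5.0
```

Request:
{"fn": "send_rows", "kwargs": {"newtons": 3, "steps": [{"tx":0,"ty":0,"tz":0.02,"turn":0,"grip":0},{"tx":0,"ty":0,"tz":0,"turn":0,"grip":0}]}}

```text
time: 44.65
position: [0.6646, -0.1415, 0.0261]
tool_rot: [3.141, -0.034, 0.002]
ft_force: [-0.3, -0.1, 2.7]
grip_width: 0.16
grip_force: 3.0
```

```bash
python3 tl.py
```

```text
t 44.65 pos [ 0.6646 -0.1415  0.0261] yaw -0.0214 tilt 0.07 j [ 0.79  0.73 -0.88  1.55  0.6   1.14 -1.81] F [-0.3 -0.1  2.7] grip 0.16 3.0
turn 0.005 tx,ty,tz [-0.128 -0.072  0.018]
[(0.23, -0.05, 0.84), (0.27, 0.15, 0.95), (0.28, -0.0, 0.88), (0.28, 0.1, 0.93), (0.29, 0.05, 0.9)]
```

Pan is flat on the bench (contact, ~0 tilt). Release and retreat upward, clear of everything.

Request:
{"fn": "send_rows", "kwargs": {"steps": [{"tx":0,"ty":0,"tz":0,"turn":0,"grip":0.3},{"tx":0,"ty":0,"tz":0,"turn":0,"grip":0.6},{"tx":0,"ty":0,"tz":0,"turn":0,"grip":0.6},{"tx":0,"ty":0,"tz":0,"turn":0,"grip":0.6},{"tx":0,"ty":0,"tz":-0.2,"turn":0,"grip":0.6},{"tx":0,"ty":0,"tz":-0.5,"turn":0,"grip":0.6},{"tx":0,"ty":0,"tz":-0.8,"turn":0,"grip":0.6},{"tx":0,"ty":0,"tz":-0.9,"turn":0,"grip":0.6},{"tx":0,"ty":0,"tz":-0.9,"turn":0,"grip":0.6},{"tx":0,"ty":0,"tz":-0.6,"turn":0,"grip":0.6},{"tx":0.5,"ty":0,"tz":-0.3,"turn":0,"grip":0.6},{"tx":0.5,"ty":0,"tz":0,"turn":0,"grip":0.6}]}}

```text
time: 46.2
position: [0.7254, -0.1429, 0.2814]
tool_rot: [3.14, -0.035, 0.008]
ft_force: [-0.7, 0.3, 0.8]
grip_width: 0.599
grip_force: 0.0
```

Run:
```python
from look import *
import pickle
S=ctrl.get_state();plan(S,.657,-.137,.025,-.022)
t=ctrl.get_image("top");s=ctrl.get_image("scene");w=wrist("w9")
pickle.dump((t,s,w),open("f.pkl","wb"))
r=pickle.load(open("d0.pkl","rb"))
# changed regions on the bench vs start
for n,a,b in(("top",t,r["top"]),("scene",s,r["scene"])):
    D=(np.abs(a["pixels"].astype(int)-b["pixels"]).max(2)>40).astype(np.uint8);D=cv2.morphologyEx(D,cv2.MORPH_OPEN,np.ones((2,2)))
    k,_,st,c=cv2.connectedComponentsWithStats(D)
    print(n,[(*map(int,c[i].round()),int(st[i,4]),int(st[i,2]),int(st[i,3])) for i in range(1,k) if st[i,4]>5])
a=w["pixels"].mean(2).astype(int)
print("pan pts",[proj(w,p).round() for p in[(.6195,-.141,.045),(.51,-.139,.015),(.5,-.18,.045),(.5,-.1,.045)]])
for v in range(180,300,4):print(v,"".join("%x"%min(15,a[v,u]//16) for u in range(230,410,2)))
```

```text
t 46.2 pos [ 0.7254 -0.1429  0.2814] yaw -0.0222 tilt 0.3 j [ 0.68  0.66 -0.94  1.09  0.52  1.61 -1.71] F [-0.7  0.3  0.8] grip 0.599 0.0
turn -0.002 tx,ty,tz [-1.142 -0.073  4.274]
top [(435, 250, 24329, 255, 363), (424, 153, 401, 16, 37), (364, 154, 353, 28, 30), (373, 144, 9, 3, 4), (417, 169, 32, 10, 5), (365, 177, 535, 40, 23), (186, 191, 827, 42, 43), (302, 182, 124, 26, 13), (280, 189, 134, 13, 25), (217, 206, 418, 29, 48), (363, 186, 42, 21, 2), (296, 192, 25, 9, 6), (307, 212, 389, 40, 38), (362, 195, 168, 21, 9), (290, 197, 6, 2, 3), (208, 199, 6, 2, 3), (168, 200, 6, 3, 2), (289, 201, 9, 3, 3), (374, 200, 6, 3, 2), (212, 214, 35, 9, 7), (186, 220, 29, 4, 11), (280, 221, 7, 3, 3), (634, 342, 94, 14, 10), (369, 341, 8, 3, 3), (624, 341, 7, 3, 3), (363, 345, 16, 6, 4), (577, 380, 3850, 146, 52), (345, 353, 13, 5, 4), (409, 368, 6, 3, 2), (413, 368, 8, 3, 3), (294, 379, 25, 5, 8), (299, 384, 9, 3, 3), (319, 386, 14, 5, 4), (294, 395, 73, 10, 12), (310, 396, 16, 4, 6)]
scene [(26, 17, 1987, 75, 51), (145, 2, 38, 10, 5), (174, 7, 292, 26, 17), (360, 116, 8996, 97, 242), (223, 5,
[... 2855 characters left out ...]
66666666666666666666666666666666666
272 777777767777776777677767777777767767777777677677767777677777777767777777777777766677767777
276 777777777777777777777777777777777777777777777777777777777777777777777777777777777777777777
280 677777777777777777777777777777777777777777777777777777777777767777777777777677777777777777
284 434444444434444444344444444344344444444444444444344444444444443444333443444443434444344444
288 0000000222221000abbcbb5654cbc944a9efffffffffffffffffffffa579ccc5655ccaea001222222000000000
292 0000010222221010bcccca5656ccce849aafffffffffffffffffffff85d9ccc5654cadeb011222222000100000
296 0000000222122003ccbcb85656bccdb49aafffffffffffffffffffff65ebccc5654c9dee300222221000000000
```

```bash
python3 -c "
from bench import ctrl
print(ctrl.close_job())"
```

```text
the job is handed in; nothing more can be done
None
```

The job is handed in at about 46 s: the pan stands empty on the bench, the funnel is seated in the upright canister, and the slugs were tipped through it. I did not count all five in the canister. The evidence is the drop in weight at the gripper, the clear visible part of the pan floor, the slug shapes seen down the funnel, and no strays found on the bench.

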